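Tidy the ornament-painting corner

TASK

Tidy up after painting: press the gold button to unlatch the keepsake box and steady its spring lid all the way up so that it never flies open, then put every little house on the table into the box and shut the lid until the catch clicks in and holds. Lay both brushes side by side across the two paint pots, each resting on both pots and bridging the gap, and leave everything else where it stands.

Things in the scene. Friction and masses are not known exactly. Their poses are not given: they have to be found in the camera images.
- keepbox: Green open-topped wooden keepsake box, fixed to the table: outside 136 (its x) x 250 (its y) x 58 high, walls and floor 5 thick, inside 126 x 240 x 53 deep. Origin: centre of the underside; z up, x points from the front (button side) to the hinge side, y along the hinge. It is empty and latched shut at the start.
- lid (a joint): The box's red lid with two gold stripes, hinged along the box's far (+x) top edge: 0 = shut (latched it rests at 0.01), grows as it opens up and over the hinge, to a stop at 1.66 rad, where it stays by itself. Plate 140 (hinge to front edge) x 252 x 6 thick, underside level with the rim. A spring drives it open: unlatched and left alone it flies up at about 6 rad/s.
- lid_hinge (a point): Middle of the lid's hinge line, in the plane of the lid's underside: box frame (68, 0, 58.5) mm; fixed to the box. The spring's push fades as the lid opens: about 3 N at the front edge when shut; when let go beyond about 1.3 rad the lid drifts to its stop at under 2 rad/s.
- lid_edge (a point): Middle of the lid's front edge, on its upper (outer) face: 140 from the hinge line, 6 over the lid's underside. Moves with the lid. The lid beside it (30 or more along y) is plain plate. To shut takes about 3 N here, plus a few N over the last 15 mm, where the catch rides over its keeper and clicks in.
- button (a point): Centre of the top of the gold domed button (26 dia) of the catch, near the lid's front edge: 114 from the hinge line, 20 over the lid's underside; moves with the lid. Pressed fully down (5 mm, 2 N, after the lid itself gives 1 to 2 mm) it frees the lid, whose spring then pushes up against whatever presses the button, the button staying fully down.
- catch (a joint): The catch, a small brass rocker on the lid: 0 = hook in, 0.2 rad = button fully down; the hook is clear of its keeper above about 0.1 rad; a spring returns it to 0. The lid latches only when pushed shut on its plain plate: with the button held down the hook stays clear and the lid rises again when let go.
- house_1: Little painted wooden house, red with white roof: 40 long (its x) x 34 wide (its y, between the plain upright walls, 26 high), ridge along x 43 over the base; 35 g. Origin: centre of the underside, z up. Two to four of these houses are there.
- house_2: Little painted wooden house, cream with white roof: 40 long (its x) x 34 wide (its y, between the plain upright walls, 26 high), ridge along x 43 over the base; 35 g. Origin: centre of the underside, z up. Two to four of these houses are there.
- house_3: Little painted wooden house, blue with white roof: 40 long (its x) x 34 wide (its y, between the plain upright walls, 26 high), ridge along x 43 over the base; 35 g. Origin: centre of the underside, z up. Two to four of these houses are there.
- house_4: Little painted wooden house, yellow with white roof: 40 long (its x) x 34 wide (its y, between the plain upright walls, 26 high), ridge along x 43 over the base; 35 g. Origin: centre of the underside, z up. Two to four of these houses are there.
- brush_a: Flat paint brush with orange handle, lying flat: 175 long along its x (bristles towards +x), handle 14 wide and 10 thick, bristles 20 wide; 30 g. Origin: on the underside of the handle, 87.5 from either end and about at the centre of mass; z up.
- brush_b: Flat paint brush with blue handle, lying flat: 175 long along its x (bristles towards +x), handle 14 wide and 10 thick, bristles 20 wide; 30 g. Origin: on the underside of the handle, 87.5 from either end and about at the centre of mass; z up.
- pot_a: White paint pot with closed red lid and red band, 72 dia x 60 high with a flat top, fixed to the table. Origin: centre of the underside. The two pots stand 130 to 140 apart (centres), leaving a gap of about 60.
- pot_b: White paint pot with closed green lid and green band, 72 dia x 60 high with a flat top, fixed to the table. Origin: centre of the underside. The two pots stand 130 to 140 apart (centres), leaving a gap of about 60.
- pinecone: Bystander: brown pine cone, 42 dia x 46 mm. Origin: underside.
- glue_stick: Bystander: white glue stick with red cap, 27 dia x 88 mm. Origin: underside.
- candle_jar: Bystander: amber candle jar with wooden lid, 62 dia x 72 mm. Origin: underside.
- parcel: Bystander: red gift parcel with gold ribbon, 60 x 60 x 50 mm. Origin: underside.
- twine: Bystander: cone of brown twine, 64 dia x 85 mm. Origin: underside.
- paper_cups: Bystander: stack of white paper cups, 72 dia x 126 mm. Origin: underside.
Not all that is in view belongs to the job. What is shaped like the house_1 but green is not meant.

How it is judged:
By the outcome, as a careful person would: the job done as asked, in the order asked, and still so for the second after the job is handed in, with the robot touching nothing.
Of house_1, house_2, house_3, house_4 only 2 to 4 are there at a start; the rules pass over those that are not, and their reading is None.
At some moment in a run one of house_1, house_2, house_3, house_4 may be knocked a few centimetres aside while the robot is not near it.
Once in a run the grip may slacken for a moment while it holds something.
It also fails if it takes over 210 s, if anything falls off the work surface, if the arm or the gripper's body presses on something with over 40 N, if the wrist force passes 120 N, or if a joint passes its speed limit or range.

ROBOT

A 6-joint arm with a two-finger parallel gripper is mounted at the origin on the work surface. World frame = base frame: x ahead of the robot, y to its left, z up, the work surface at z = 0. Lengths are in m, angles in rad, forces in N, time in s.
With the tool pointing down it reaches from about 0.35 to 0.875 m from the base axis. Payload 4.2 kg.
Tool frame: the origin (TCP) lies on the centre line of the jaws, within the pads' length; the fingertips stand 11 mm ahead of it and the grasp point (between the pads) lies 8 mm behind it; z points along the fingers, y is the line along which they close (so a half turn about z gives the same grasp; the last joint's range is limited). The gripper opens to 85 mm and grips with 20 to 120 N. Pads are 22 mm wide; open, the fingers measure 114 mm over their backs; the gripper's body (76 mm by 85 mm) begins 54 mm behind the grasp point. The pads swing forward as they close: fully open they stand 13 mm farther back than shut.
Start: joints at [-0.94, 0.385, 0.008, 0, -1.194, -0.259], TCP at [0.227, -0.582, 0.242] pointing down, gripper open.
Joint ranges: [-3.14, 3.14], [-1.21, 2.06], [-1.07, 1.41], [-3.16, 2.05], [-2.99, -0.16], [-3.1, 3.1]. Speed limits (rad/s): [2.79, 2.79, 3.14, 3.14, 3.14, 3.14].

INTERFACE

Orientations are given as a 3x3 rotation matrix whose columns are the frame's x, y, z axes.
In Python, from station import read_state, optics, job_done gives the robot as it stands. The module is installed in compiled form; this text tells all that it offers.
- The arm moves only by the shell command python3 -m jog 'ROWS'. ROWS is JSON, a list of rows, each a list of 5 numbers: the shift along the tool's x, y, z in mm, then the turn about the tool's z in degrees, then the closure, from 0 (fully open) to 1 (shut). In form: [[dx, dy, dz, turn, claw], ...]. A call has 1 to 8 rows; each row shifts and turns the commanded pose from where the row before left it, along the tool's axes as they then stand; what a row does not reach is not made up. A row lasts 1/12 s, in which the tool goes at most 41.7 mm and 7.16 degrees, less where a joint would pass 70% of its speed; a pose out of reach is approached as far as the arm can. A call is refused whole if a number of a shift passes 41.7 or a number of a turn 7.16, either way. A call with a gripper value outside its range is refused whole. The fingers move at their own pace and stop on an object; the grip force is fixed at half the most. Time passes only in rows, so rows that do not move let the fingers close. It gives the time, the measured TCP pose, the force, the opening and the grip force at its end, in the units of the state.
- read_state(): the state, without advancing time (a new reading comes with each control period).
- optics.capture(name): name is "side" or "top" or "wrist"; returns a dict with "color" (400x640x3 uint8, red, green, blue), "fx", "fy", "cx", "cy" (pixels), "R" (3x3) and "t" (3): a world point X has camera coordinates R X + t. Camera axes: x right, y down, z forward; pixel columns grow to the right and rows downward; lengths in m; the calibration is good to about 2 mm. The wrist camera is an equidistant fisheye: a pixel r from the principal point sees the ray r / f radians off the axis. A picture is of the moment at which its call begins. There is no depth.
- job_done(): hands the job in; it is judged then, once.
The state is a dict: "t": time; "q": joint angles; "qvel": joint speeds; "tau": joint torques, N m; "tcp_pos": TCP position; "tool_rot": TCP orientation; "force": force on the tool from outside, world axes, zero at the start; "wrist_torque": the same for the moment, N m; "width": finger opening in m; "finger_force": force on a finger pad.
Only numpy, scipy, OpenCV 4.12 (cv2) and the standard library are available. Lean on these libraries where they do the work, as an engineer would, in place of code of your own. Each camera call takes 0.05 s, during which the arm holds its last target. There are 200 camera calls.

## Working session

There is one attempt and no reset: what is moved stays moved. The work goes in short steps, Python scripts to look and compute and a shell command to move; the robot and the scene stay as the last step left them, time stands still between calls to the robot, and variables do not carry over. Pictures are saved under pics/ and viewed, at most 14 in all, crops included, and the job is handed in when it is done.

```bash
mkdir -p pics
python3 - <<'E'
from station import read_state, optics
import cv2,numpy as np
s=read_state()
print({k:np.round(v,3).tolist() for k,v in s.items()})
for n in ("top","side"):
    c=optics.capture(n); cv2.imwrite(f"pics/{n}0.png",c["color"][:,:,::-1])
    print(n,c["fx"],c["fy"],c["cx"],c["cy"],np.round(c["R"],4).tolist(),np.round(c["t"],4).tolist())
E
```

```text
{'t': 0.0, 'q': [-0.94, 0.386, 0.007, -0.001, -1.194, -0.259], 'qvel': [-0.001, -0.0, 0.001, 0.001, 0.002, 0.001], 'tau': [0.001, -39.229, 18.84, 4.186, -0.005, -0.0], 'tcp_pos': [0.227, -0.582, 0.241], 'tool_rot': [[-0.932, -0.363, -0.001], [-0.363, 0.932, 0.002], [0.0, 0.002, -1.0]], 'force': [-0.606, -0.566, 0.651], 'wrist_torque': [0.022, 0.006, -0.022], 'finger_force': 0.0, 'width': 0.085}
top 393.7487586026484 393.7487586026484 324.3638730958039 203.3836316702262 [[0.0038, -0.9999, -0.0166], [-0.9819, -0.0005, -0.1893], [0.1892, 0.017, -0.9818]] [-0.0897, 0.5508, 0.9125]
side 420.1362677059329 420.1362677059329 318.871619552064 206.1370667188233 [[-0.9202, -0.3915, -0.0061], [-0.1856, 0.4498, -0.8736], [0.3448, -0.8027, -0.4866]] [0.4949, 0.2107, 0.7094]
```

View pics/top0.png

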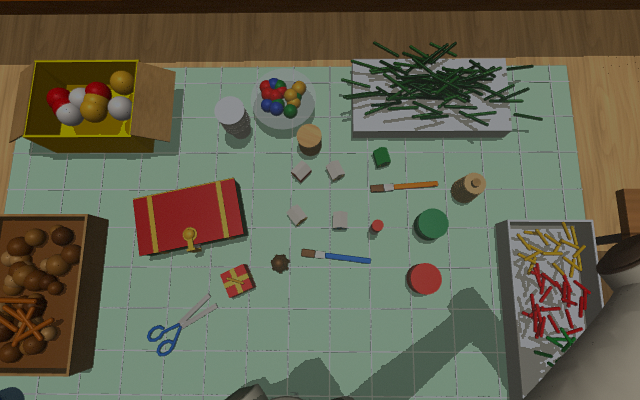

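View pics/side0.png

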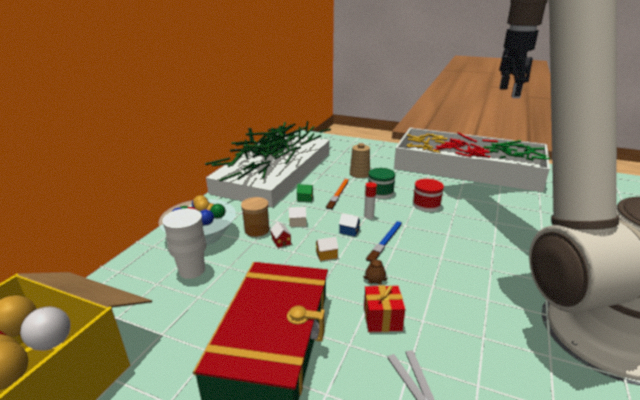

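Top view: the red box lid is at (190,215) with its button at (190,235). Four white-roofed houses are at (301,172), (335,171), (297,215) and (340,219). A green house-shaped decoy is at (381,157). The brushes are at (405,186) orange and (337,257) blue, the pots at (431,224) and (425,279). The side view shows wall colours: red (281,236), white/cream (298,215), blue (349,223) and yellow (327,248). The green one (305,193) is not meant. I'll confirm with one crop and measure.

```bash
cat > h.py <<'E'
from station import read_state, optics
import cv2,numpy as np
def ray(c,u,v):
    x=(u-c["cx"])/c["fx"]; y=(v-c["cy"])/c["fy"]; R=np.array(c["R"]); t=np.array(c["t"])
    return -R.T@t, R.T@np.array([x,y,1.0])
def wray(c,u,v):
    a=np.array([u-c["cx"],v-c["cy"]]); r=np.hypot(*a); th=r/c["fx"]; R=np.array(c["R"]); t=np.array(c["t"])
    d=np.array([*(a/max(r,1e-9)*np.sin(th)),np.cos(th)]); return -R.T@t, R.T@d
def at(c,u,v,z,wrist=False):
    o,d=(wray if wrist else ray)(c,u,v); return o+d*(z-o[2])/d[2]
def proj(c,X):
    p=np.array(c["R"])@np.array(X)+np.array(c["t"]); return [c["fx"]*p[0]/p[2]+c["cx"],c["fy"]*p[1]/p[2]+c["cy"]]
def two(c1,p1,c2,p2):
    o1,d1=ray(c1,*p1);o2,d2=ray(c2,*p2)
    s=np.linalg.lstsq(np.c_[d1,-d2],o2-o1,rcond=None)[0]; a=o1+d1*s[0];b=o2+d2*s[1]; return (a+b)/2,np.linalg.norm(a-b)
E
python3 - <<'E'
from h import *
T=cv2.imread("pics/top0.png");S=cv2.imread("pics/side0.png")
a=cv2.resize(T[125:305,120:500],None,fx=2.1,fy=2.1,interpolation=cv2.INTER_CUBIC)
b=cv2.resize(S[165:345,200:400],None,fx=1.1*2,fy=1.2*1,interpolation=cv2.INTER_CUBIC)
cv2.imwrite("pics/c1.png",a)
cv2.imwrite("pics/c2.png",cv2.resize(S[165:345,180:450],None,fx=2.9,fy=2.9,interpolation=cv2.INTER_CUBIC))
c=optics.capture("top")
hsv=cv2.cvtColor(c["color"],cv2.COLOR_RGB2HSV)
def blobs(m,lo,hi,z,n,roi):
    x0,y0,x1,y1=roi; mm=np.zeros_like(m); mm[y0:y1,x0:x1]=m[y0:y1,x0:x1]
    for k in cv2.findContours(mm,cv2.RETR_EXTERNAL,cv2.CHAIN_APPROX_NONE)[0]:
        A=cv2.contourArea(k)
        if lo<A<hi:
            (u,v),wh,an=cv2.minAreaRect(k); box=[at(c,*p,z)[:2] for p in cv2.boxPoints(((u,v),wh,an))]
            e=[box[1]-box[0],box[2]-box[1]]; L=[np.linalg.norm(q) for q in e]; l=e[int(L[1]>L[0])]
            print(n,np.round([u,v],1),A,np.round(at(c,u,v,z)[:2],4),"size",np.round(sorted(L),3),"ang",round(float(np.degrees(np.arctan2(l[1],l[0]))),1))
rg=lambda a,b:cv2.inRange(hsv,np.array(a),np.array(b))
red=rg((0,150,70),(6,255,255))|rg((174,150,70),(180,255,255))
blobs(red,1500,99999,.0645,"lid",(100,160,270,270))
blobs(red,300,3000,.06,"potA",(395,240,460,310))
blobs(rg((60,120,40),(85,255,255)),300,3000,.06,"potB",(395,190,460,250))
blobs(rg((8,170,120),(20,255,255)),60,900,.01,"brA-h",(365,170,450,205))
blobs(rg((100,150,80),(120,255,255)),60,900,.01,"brB-h",(290,235,390,275))
blobs(rg((0,0,120),(180,75,255)),30,900,.03,"house",(280,150,360,235))
blobs(rg((15,120,110),(30,255,255)),20,400,.0785,"button",(175,215,205,255))
E
```

```text
lid [186.7 216.9] 3333.5 [0.5152 0.2437] size [0.14  0.165] ang -78.3
potA [425. 278.] 705.5 [ 0.3723 -0.3241] size [0.069 0.07 ] ang -89.8
potB [432.5 223. ] 633.5 [ 0.5017 -0.3477] size [0.068 0.07 ] ang -90.0
brA-h [415.4 184.6] 148.5 [ 0.6083 -0.3217] size [0.012 0.111] ang -85.5
brB-h [347.4 257.8] 170.5 [ 0.4213 -0.1456] size [0.012 0.113] ang -97.3
button [189.5 238.5] 153.0 [0.4615 0.2282] size [0.031 0.054] ang -176.2
```

View pics/c1.png

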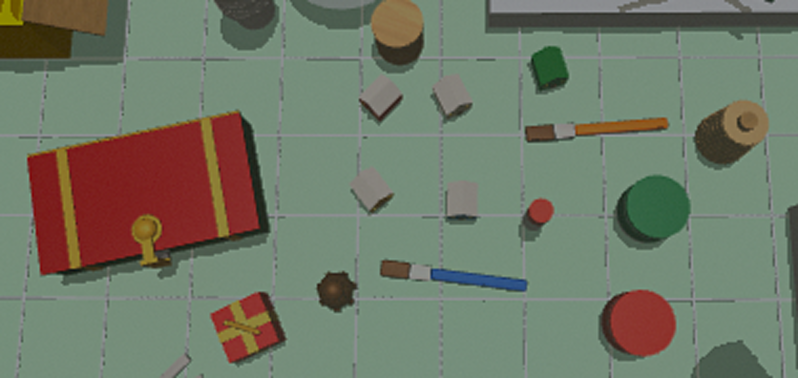

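View pics/c2.png

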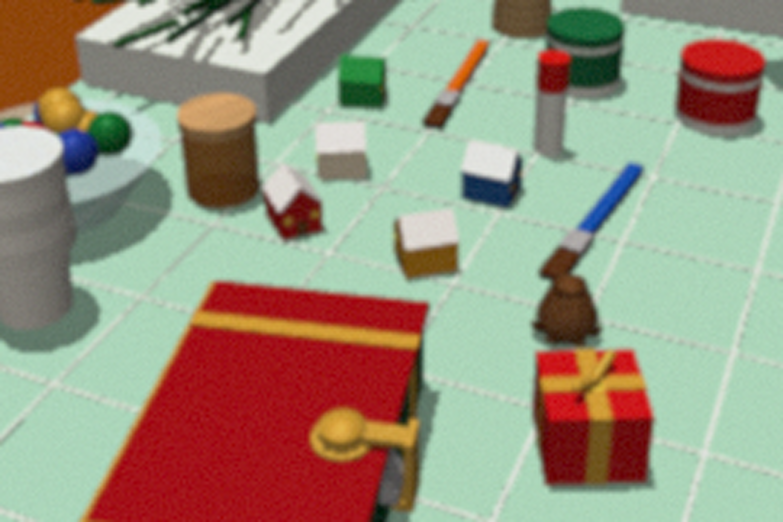

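The crops confirm four wanted houses: red (281,236 side), cream, blue and yellow. The all-green one at (381,157 top) is the decoy. Next I measure the lid, button and houses.

```bash
cat >> h.py <<'E'
def rect(c,m,z,wrist=False):
    k=max(cv2.findContours(m,cv2.RETR_EXTERNAL,cv2.CHAIN_APPROX_NONE)[0],key=cv2.contourArea)
    W=np.array([at(c,*p,z,wrist)[:2]*1000 for p in k[:,0].astype(float)],np.float32)
    ctr,wh,a=cv2.minAreaRect(W); b=cv2.boxPoints((ctr,wh,a)); e=[b[1]-b[0],b[2]-b[1]]
    l=max(e,key=np.linalg.norm); return np.round(ctr,1),np.round(sorted(wh),1),round(float(np.degrees(np.arctan2(l[1],l[0]))%180),1)
def goto(p,tooly=None):
    """p mm target tip->TCP, tooly: desired angle (deg) of tool y axis in world (mod 180)"""
    s=read_state(); R=np.array(s["tool_rot"]); ay=np.degrees(np.arctan2(R[1,1],R[0,1])); d=0
    if tooly is not None: d=(tooly-ay+90)%180-90
    q=np.radians(ay+d); y=np.array([np.cos(q),np.sin(q)]); x=np.array([np.cos(q+np.pi/2),np.sin(q+np.pi/2)])
    if x@R[:2,0]<0 and abs(d)<90: x=-x
    e=np.array(p)-s["tcp_pos"]*np.ones(3)*1000
    print("turn %.1f then dx %.1f dy %.1f dz %.1f"%(-d,e[:2]@x,e[:2]@y,-e[2]),"q6 now %.2f t %.1f"%(s["q"][5],s["t"]))
E
python3 - <<'E'
from h import *
c=optics.capture("top");s=optics.capture("side")
im=c["color"];hsv=cv2.cvtColor(im,cv2.COLOR_RGB2HSV)
rg=lambda a,b:cv2.inRange(hsv,np.array(a),np.array(b))
def roi(m,x0,y0,x1,y1):
    o=np.zeros_like(m);o[y0:y1,x0:x1]=m[y0:y1,x0:x1];return o
lid=rg((0,120,60),(32,255,255))|rg((172,120,60),(180,255,255))
l=roi(lid,110,165,262,262); l=cv2.morphologyEx(l,cv2.MORPH_CLOSE,np.ones((3,3)));l=cv2.morphologyEx(l,cv2.MORPH_OPEN,np.ones((21,21)))
print("lid",rect(c,l,.065))
a=cv2.cvtColor(im,cv2.COLOR_RGB2LAB)[:,:,1]
print("a bg",a[195,318],"roofs",a[172,301],a[219,340], a[215,297])
m=(a>122).astype(np.uint8)*255
for n,(u,v) in dict(h1=(301,172),h2=(335,171),h3=(297,215),h4=(340,219)).items(): print(n,rect(c,roi(m,u-16,v-16,u+16,v+16),.033))
print("button",two(c,(189.7,234),s,(298,314)))
for nm,r in (("brA",(365,170,445,205)),("brB",(295,235,380,275))): print(nm,rect(c,roi(rg((0,70,30),(125,255,255))&(rg((0,70,30),(25,255,255))|rg((95,70,30),(125,255,255))),*r),.008))
goto([0,0,0],0)
E
```

```text
lid (array([516.8, 242.1]), array([144.4, 251.6]), 102.0)
a bg 115 roofs 128 128 128
h1 (array([637.9, -28.5]), array([50.9, 81.5]), 1.1)
h2 (array([ 642.4, -114.5]), array([43.4, 80.4]), 9.3)
h3 (array([519.7, -27. ]), array([73.3, 75. ]), 162.9)
h4 (array([ 521.9, -118.5]), array([73.8, 75. ]), 15.2)
button (array([0.47354322, 0.23229301, 0.06811783]), np.float64(0.0004621261209912521))
brA (array([ 608.5, -322.4]), array([ 14.2, 112.2]), 94.5)
brB (array([ 421.5, -145.7]), array([ 13.8, 113.8]), 82.8)
turn -68.7 then dx -582.1 dy 227.0 dz 241.8 q6 now -0.26 t 0.2
```

```bash
python3 -c "
from h import *
goto([474,232.5,135],102)"
```

```text
turn 9.3 then dx -411.0 dy 745.4 dz 106.8 q6 now -0.26 t 0.2
```

```bash
python3 -m jog '[[0,0,0,5,1],[0,0,0,4.3,1],[-17,31,0,0,1],[-17,31,0,0,1],[-17,31,0,0,1],[-17,31,0,0,1],[-17,31,0,0,1],[-17,31,0,0,1]]'
python3 -m jog '[[-17,31,0,0,1],[-17,31,0,0,1],[-17,31,0,0,1],[-17,31,0,0,1],[-17,31,0,0,1],[-17,31,0,0,1],[-17,31,0,0,1],[-17,31,0,0,1]]'
python3 -m jog '[[-17,31,0,0,1],[-17,31,0,0,1],[-17,31,0,0,1],[-17,31,0,0,1],[-17,31,0,0,1],[-17,31,0,0,1],[-17,31,0,0,1],[0,0,0,0,1]]'
python3 - <<'E'
from h import *
goto([474,232.5,110],102)
c=optics.capture("wrist");cv2.imwrite("pics/w1.png",c["color"][:,:,::-1])
m=cv2.cvtColor(c["color"],cv2.COLOR_RGB2LAB)[:,:,1]
print(c["fx"],c["cx"],c["cy"],np.round(-np.array(c["R"]).T@c["t"],3))
E
```

```text
t: 0.92
tcp_pos: [0.2882, -0.3775, 0.2422]
tool_rot: [[-0.978, -0.207, 0.0], [-0.207, 0.978, 0.0], [-0.0, 0.0, -1.0]]
force: [2.0, -0.8, 0.2]
width: 0.0001
finger_force: 0.0
t: 1.58
tcp_pos: [0.3696, -0.1066, 0.2426]
tool_rot: [[-0.978, -0.208, 0.001], [-0.208, 0.978, 0.0], [-0.001, -0.0, -1.0]]
force: [0.7, -0.5, 0.3]
width: 0.0
finger_force: 0.0
t: 2.25
tcp_pos: [0.4429, 0.1334, 0.2423]
tool_rot: [[-0.977, -0.213, 0.002], [-0.213, 0.977, 0.001], [-0.002, 0.001, -1.0]]
force: [0.0, 0.2, -0.1]
width: 0.0002
finger_force: 0.0
turn 0.3 then dx -51.0 dy 90.5 dz 132.3 q6 now -2.00 t 2.2
309.70691628693146 322.1130595704235 194.3330221561754 [0.374 0.118 0.374]
```

View pics/w1.png

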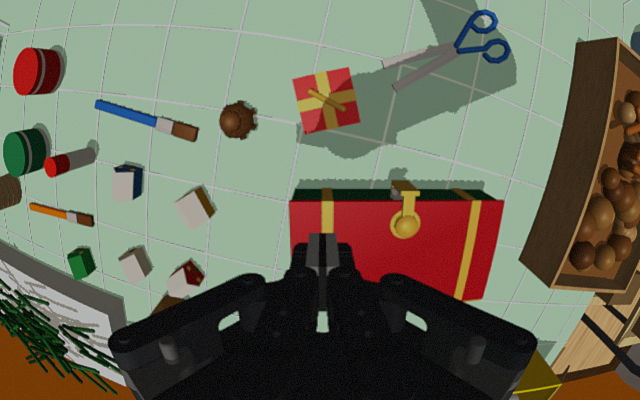

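The wrist view shows the button at about (405,224), with the lid in plain view and houses to the left.

```bash
python3 -m jog '[[-17,30,10,0,1],[-17,30,20,0,1],[-17,30,30,0,1],[0,0,30,0,1],[0,0,20,0,1],[0,0,0,0,1]]'
python3 - <<'E'
from h import *
goto([474,232.5,90],102)
c=optics.capture("wrist")
hsv=cv2.cvtColor(c["color"],cv2.COLOR_RGB2HSV);m=cv2.inRange(hsv,(15,120,110),(32,255,255))
m=cv2.morphologyEx(m,cv2.MORPH_OPEN,np.ones((13,13)))
for k in cv2.findContours(m,cv2.RETR_EXTERNAL,cv2.CHAIN_APPROX_NONE)[0]:
  (u,v),r=cv2.minEnclosingCircle(k); print(u,v,r,at(c,u,v,.075,True))
cv2.imwrite("pics/w2.png",c["color"][:,:,::-1])
E
```

```text
t: 2.8
tcp_pos: [0.4683, 0.2221, 0.1304]
tool_rot: [[-0.978, -0.207, -0.009], [-0.207, 0.978, -0.006], [0.01, -0.004, -1.0]]
force: [-0.4, -0.9, -0.6]
width: -0.0002
finger_force: 0.0
turn -0.1 then dx -7.7 dy 9.0 dz 40.4 q6 now -2.12 t 2.8
217.5 235.0 45.47811508178711 [0.49491332 0.1534529  0.075     ]
451.5 236.0 47.6682243347168 [0.46271179 0.31248906 0.075     ]
342.0 207.0 36.7696533203125 [0.45738539 0.23179663 0.075     ]
218.10169982910156 43.682960510253906 39.12270736694336 [0.37019097 0.13455763 0.075     ]
```

View pics/w2.png

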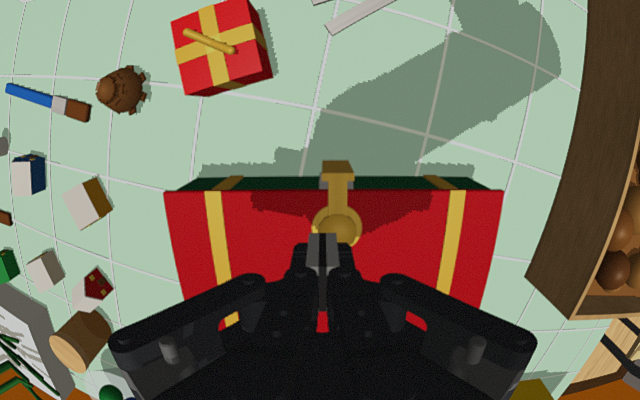

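Close view: the button is at about (337,228) just ahead of the closed fingertips, which agrees with the estimate. I centre and lower.

```bash
python3 -m jog '[[-7.7,9,10,0,1],[0,0,16,0,1],[0,0,8,0,1],[0,0,4,0,1],[0,0,0,0,1]]'
python3 -m jog '[[0,0,2,0,1],[0,0,1,0,1],[0,0,0,0,1]]'
python3 -m jog '[[0,0,2,0,1],[0,0,0,0,1]]'
python3 -c "
from h import *
goto([474,232.5,90],102)"
```

```text
t: 3.27
tcp_pos: [0.4768, 0.2343, 0.0973]
tool_rot: [[-0.978, -0.207, -0.0], [-0.207, 0.978, -0.0], [0.0, -0.0, -1.0]]
force: [-0.6, -0.5, 0.3]
width: 0.0
finger_force: 0.0
t: 3.52
tcp_pos: [0.477, 0.2349, 0.0945]
tool_rot: [[-0.978, -0.208, 0.001], [-0.208, 0.978, 0.001], [-0.001, 0.0, -1.0]]
force: [0.8, -0.6, -0.1]
width: -0.0003
finger_force: 0.0
t: 3.68
tcp_pos: [0.4768, 0.2349, 0.092]
tool_rot: [[-0.978, -0.208, 0.0], [-0.208, 0.978, 0.0], [-0.0, 0.0, -1.0]]
force: [-0.4, 0.5, -0.4]
width: -0.0001
finger_force: 0.0
turn 0.0 then dx 3.2 dy -1.7 dz 2.0 q6 now -2.12 t 3.7
```

```bash
python3 -m jog '[[3,-1.5,1.5,0,1],[0,0,0,0,1]]'
python3 -m jog '[[0,0,1.5,0,1],[0,0,0,0,1]]'
python3 -m jog '[[0,0,1.5,0,1],[0,0,0,0,1]]'
python3 -m jog '[[0,0,1.5,0,1],[0,0,0,0,1]]'|egrep 'tcp|force'
python3 -m jog '[[0,0,1.5,0,1],[0,0,0,0,1]]'|egrep 'tcp|force'
```

```text
t: 3.85
tcp_pos: [0.474, 0.2327, 0.0905]
tool_rot: [[-0.978, -0.208, 0.0], [-0.208, 0.978, 0.0], [-0.0, 0.0, -1.0]]
force: [0.6, 0.6, 0.3]
width: 0.0001
finger_force: 0.3
t: 4.02
tcp_pos: [0.4743, 0.2328, 0.089]
tool_rot: [[-0.978, -0.208, 0.0], [-0.208, 0.978, -0.0], [-0.0, -0.0, -1.0]]
force: [-0.4, 0.2, 1.4]
width: 0.0002
finger_force: 0.8
t: 4.18
tcp_pos: [0.4745, 0.2329, 0.0876]
tool_rot: [[-0.978, -0.208, 0.001], [-0.208, 0.978, 0.0], [-0.001, 0.0, -1.0]]
force: [0.3, -0.5, 3.1]
width: -0.0002
finger_force: 1.5
tcp_pos: [0.4742, 0.2329, 0.0859]
force: [-0.4, -0.9, 2.7]
finger_force: 1.5
tcp_pos: [0.4741, 0.2328, 0.0843]
force: [-0.6, 0.9, 2.2]
finger_force: 1.6
```

```bash
for i in 1; do python3 -m jog '[[0,0,1.2,0,1],[0,0,0,0,1]]'|egrep 'tcp|force'
python3 -m jog '[[0,0,1,0,1],[0,0,0,0,1]]'|egrep 'tcp|force'; done
```

```text
tcp_pos: [0.474, 0.2328, 0.0832]
force: [-1.2, -0.2, 4.9]
finger_force: 2.4
tcp_pos: [0.474, 0.2328, 0.0824]
force: [-2.1, 0.3, 6.7]
finger_force: 3.1
```

Run:
```python
import numpy as np
def tip(t):
    b=np.clip(t/.6,0,1); return np.array([-114*np.cos(t)+15*np.sin(t)+11*b,114*np.sin(t)+15*np.cos(t)])
T=np.r_[np.arange(0,1.69,.06)]
P=np.array([tip(t) for t in T]);D=np.round(np.diff(P,axis=0),1)
print(", ".join("[%.1f,0,%.1f,0,1]"%(-d[0],-d[1]) for d in D)); print(T[-1],P[-1])
```

```text
[-2.2,0,-6.8,0,1], [-2.6,0,-6.7,0,1], [-3.0,0,-6.6,0,1], [-3.4,0,-6.5,0,1], [-3.8,0,-6.4,0,1], [-4.2,0,-6.2,0,1], [-4.5,0,-6.0,0,1], [-4.9,0,-5.8,0,1], [-5.2,0,-5.5,0,1], [-5.5,0,-5.3,0,1], [-4.8,0,-5.0,0,1], [-5.0,0,-4.7,0,1], [-5.3,0,-4.4,0,1], [-5.6,0,-4.1,0,1], [-5.8,0,-3.7,0,1], [-6.0,0,-3.4,0,1], [-6.2,0,-3.0,0,1], [-6.4,0,-2.6,0,1], [-6.5,0,-2.2,0,1], [-6.6,0,-1.8,0,1], [-6.7,0,-1.4,0,1], [-6.8,0,-1.0,0,1], [-6.9,0,-0.6,0,1], [-6.9,0,-0.2,0,1], [-6.9,0,0.2,0,1], [-6.9,0,0.6,0,1], [-6.8,0,1.0,0,1], [-6.7,0,1.4,0,1]
1.68 [ 38.33513779 111.68612377]
```

```bash
python3 -m jog '[[-1.2,0,-3.4,0,1],[-1.0,0,-3.4,0,1],[-1.3,0,-3.4,0,1],[-1.3,0,-3.3,0,1],[0,0,0,0,1]]'|egrep 'tcp_|^force'
python3 -m jog '[[-1.5,0,-3.3,0,1],[-1.5,0,-3.3,0,1],[-1.7,0,-3.3,0,1],[-1.7,0,-3.2,0,1],[0,0,0,0,1]]'|egrep 'tcp_|^force'
python3 - <<'E'
from h import *
c=optics.capture("side");cv2.imwrite("pics/s1.png",cv2.resize(c["color"][180:400,150:400,::-1],None,fx=2,fy=2))
E
```

```text
tcp_pos: [0.4793, 0.2338, 0.0965]
force: [-2.5, -1.2, 3.9]
tcp_pos: [0.4861, 0.2356, 0.1098]
force: [-1.0, -0.1, 3.0]
```

View pics/s1.png

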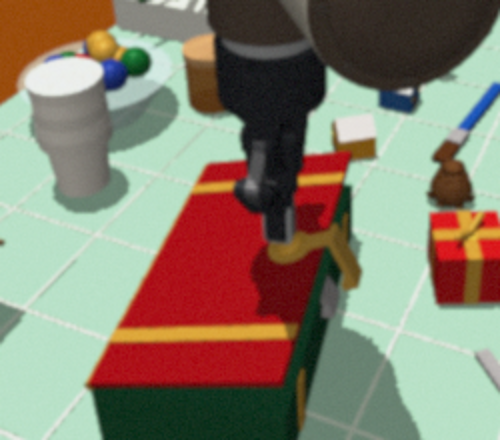

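The side view shows the fingertip on the button with the lid lifted, the hook clear and the force a steady 3 N. I continue along the arc.

```bash
python3 -m jog '[[-1.9,0,-3.2,0,1],[-1.9,0,-3.2,0,1],[-2.1,0,-3.1,0,1],[-2.1,0,-3.1,0,1],[-2.2,0,-3,0,1],[-2.3,0,-3,0,1],[-2.4,0,-2.9,0,1],[-2.5,0,-2.9,0,1]]'|egrep 'tcp_|^force'
python3 -m jog '[[-2.6,0,-2.8,0,1],[-2.6,0,-2.7,0,1],[-2.7,0,-2.7,0,1],[-2.8,0,-2.6,0,1],[-2.4,0,-2.5,0,1],[-2.4,0,-2.5,0,1],[-2.5,0,-2.4,0,1],[-2.5,0,-2.3,0,1]]'|egrep 'tcp_|^force'
python3 -m jog '[[-2.6,0,-2.2,0,1],[-2.7,0,-2.2,0,1],[-2.8,0,-2.1,0,1],[-2.8,0,-2,0,1],[-2.9,0,-1.9,0,1],[-2.9,0,-1.8,0,1],[-3,0,-1.7,0,1],[-3,0,-1.7,0,1]]'|egrep 'tcp_|^force'
```

```text
tcp_pos: [0.5027, 0.239, 0.1337]
force: [0.6, 0.2, 1.5]
tcp_pos: [0.5225, 0.2431, 0.1539]
force: [0.6, 1.1, 0.4]
tcp_pos: [0.5446, 0.2478, 0.1695]
force: [1.1, 1.4, 0.3]
```

Run:
```python
from h import *
c=optics.capture("side");cv2.imwrite("pics/s2.png",cv2.resize(c["color"][130:400,130:400,::-1],None,fx=2,fy=2))
```

```text
(no output)
```

View pics/s2.png

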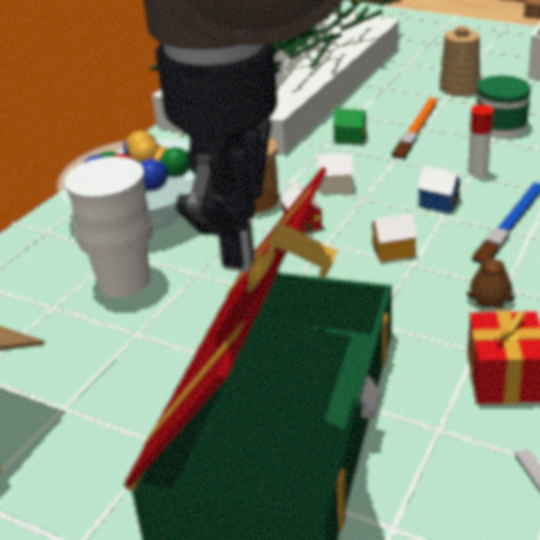

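The lid is held at about 55°, with the fingertip behind the plate. I carry on to the stop.

```bash
python3 -m jog '[[-3.1,0,-1.5,0,1],[-3.1,0,-1.5,0,1],[-3.2,0,-1.3,0,1],[-3.2,0,-1.3,0,1],[-3.2,0,-1.1,0,1],[-3.3,0,-1.1,0,1],[-3.3,0,-0.9,0,1],[-3.3,0,-0.9,0,1]]'|egrep 'tcp_|^force'
python3 -m jog '[[-3.3,0,-0.7,0,1],[-3.4,0,-0.7,0,1],[-3.4,0,-0.5,0,1],[-3.4,0,-0.5,0,1],[-3.4,0,-0.3,0,1],[-3.5,0,-0.3,0,1],[-3.5,0,-0.1,0,1],[-3.4,0,-0.1,0,1]]'|egrep 'tcp_|^force'
python3 -m jog '[[-3.4,0,0,0,1],[-3.5,0,0,0,1],[-3.4,0,0,0,1],[-3.4,0,0,0,1],[-3.4,0,0,0,1],[-3.4,0,0,0,1],[-3.4,0,0,0,1],[-3.4,0,0,0,1]]'|egrep 'tcp_|^force'
python3 -m jog '[[-4,0,0,0,1],[-4,0,0,0,1],[-6,0,0,0,1],[-6,0,0,0,1],[0,0,-20,0,1],[0,0,-41,0,1],[0,0,-41,0,1],[0,0,0,0,1]]'|egrep 'tcp_|^force'
python3 - <<'E'
from h import *
c=optics.capture("side");cv2.imwrite("pics/s3.png",cv2.resize(c["color"][130:400,130:400,::-1],None,fx=2,fy=2))
E
```

```text
tcp_pos: [0.5698, 0.253, 0.179]
force: [0.1, -0.8, 0.6]
tcp_pos: [0.5965, 0.2588, 0.1821]
force: [0.5, 0.2, 0.7]
tcp_pos: [0.6232, 0.2645, 0.1821]
force: [0.4, -0.5, 0.4]
tcp_pos: [0.6465, 0.2695, 0.2951]
force: [1.2, -0.6, 2.6]
```

View pics/s3.png

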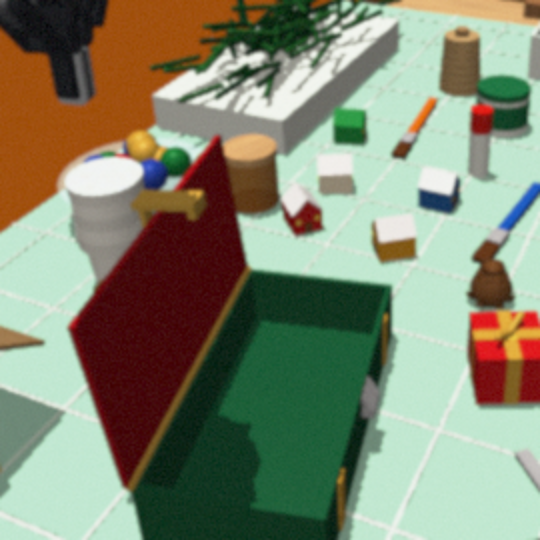

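The lid stands open at its stop. Next, the houses' poses from the top view.

```bash
cat > houses.py <<'E'
from h import *
def find():
    c=optics.capture("top"); lab=cv2.cvtColor(c["color"],cv2.COLOR_RGB2LAB).astype(int)
    m=((lab[:,:,1]>=124)&(lab[:,:,0]>135)&(abs(lab[:,:,2]-130)<14)).astype(np.uint8)*255
    m[:150]=0;m[240:]=0;m[:,:262]=0;m[:,365:]=0
    for k in cv2.findContours(m,cv2.RETR_EXTERNAL,cv2.CHAIN_APPROX_NONE)[0]:
        if cv2.contourArea(k)<60: continue
        q=np.zeros_like(m);cv2.drawContours(q,[k],-1,255,-1);(u,v),_,_=cv2.minAreaRect(k)
        print(np.round([u,v]),cv2.contourArea(k),*rect(c,q,.034))
    return c,m
if __name__=="__main__":
    c,m=find(); im=c["color"][145:245,265:365,::-1]
    cv2.imwrite("pics/t2.png",cv2.resize(np.hstack([im,cv2.merge([m]*3)[145:245,265:365]]),None,fx=4,fy=4,interpolation=cv2.INTER_CUBIC))
E
python3 houses.py
```

```text
[348. 219.] 191.5 [ 515.2 -147.8] [40.  76.3] 90.1
[309. 200.] 202.0 [563.7 -48.9] [148.4 240.4] 69.5
[298. 167.] 179.5 [648.2 -21.4] [39.9 49.9] 46.3
[344. 157.] 180.5 [ 675.1 -137.9] [ 76.3 103.5] 115.1
```

View pics/t2.png

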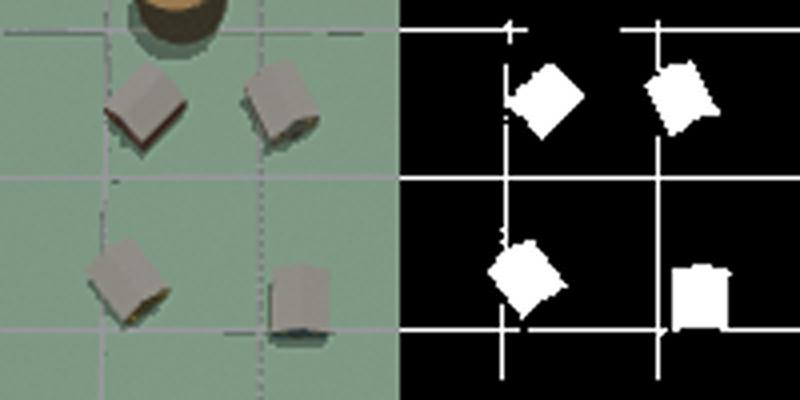

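```bash
sed -i 's/    m\[:150\]/    m=cv2.morphologyEx(m,cv2.MORPH_OPEN,np.ones((6,6)));m[:150]/' houses.py; python3 houses.py; python3 -c "
from h import *
goto([530,-32,180])
b=lambda x,y:np.round(np.array([518.8,242.5])+x*np.array([.978,.208])+y*np.array([-.208,.978]),1)
print([b(-8,y) for y in (-82,-27,28,83)])"
```

```text
[340. 220.] 182.0 [ 512.7 -128.3] [32.2 35.1] 179.9
[297. 214.] 170.5 [526.4 -20.2] [34.9 37.9] 0.8
[302. 170.] 145.5 [640.8 -32.3] [33.1 36.9] 0.6
[336. 170.] 159.5 [ 642.  -116.1] [33.  39.4] 180.0
turn 0.0 then dx 172.7 dy -270.7 dz 104.6 q6 now -1.99 t 10.6
[array([528. , 160.6]), array([516.6, 214.4]), array([505.2, 268.2]), array([493.7, 322. ])]
```

```bash
python3 -m jog '[[0,-30,0,0,0.3],[0,-30,0,0,0.3],[0,-30,0,0,0.3],[0,-35,10,0,0.3],[0,-35,20,0,0.3],[0,-35,20,0,0.3],[0,-35,20,0,0.3],[8,-35,15,0,0.3]]'|egrep 'tcp_|^force|width'
python3 -m jog '[[15,-20,10,0,0.3],[15,0,10,0,0.3],[0,0,0,0,0.3],[0,0,0,0,0.3]]'|egrep 'tcp_|^force|width'
cat > wr.py <<'E'
from h import *
def roofs(name,z=.034,show=True):
    c=optics.capture("wrist"); lab=cv2.cvtColor(c["color"],cv2.COLOR_RGB2LAB).astype(int)
    m=((lab[:,:,1]>=124)&(lab[:,:,0]>120)&(abs(lab[:,:,2]-130)<14)).astype(np.uint8)*255
    m=cv2.morphologyEx(m,cv2.MORPH_OPEN,cv2.getStructuringElement(cv2.MORPH_ELLIPSE,(7,7)))
    im=c["color"][:,:,::-1].copy()
    for k in cv2.findContours(m,cv2.RETR_EXTERNAL,cv2.CHAIN_APPROX_NONE)[0]:
        (u,v),_,_=cv2.minAreaRect(k)
        if not 200<cv2.contourArea(k)<9000 or v>320: continue
        q=np.zeros_like(m);cv2.drawContours(q,[k],-1,255,-1); r=rect(c,q,z,True)
        if 25<r[1][0]<50 and r[1][1]<62:
            print(np.round([u,v]),cv2.contourArea(k),*r); cv2.drawContours(im,[k],-1,(255,0,255),1)
    cv2.imwrite(name,im)
E
python3 -c "
from wr import *
roofs('pics/w3.png')"
```

```text
tcp_pos: [0.6891, 0.0061, 0.1947]
force: [0.1, -0.5, -0.4]
width: 0.0602
tcp_pos: [0.6637, -0.0188, 0.1774]
force: [-0.9, 0.1, 0.1]
width: 0.0598
[317. 163.] 1543.0 [644.  -28.1] [34.3 40.5] 136.8
[228. 145.] 1492.0 [ 643.6 -112.7] [35.4 41.3] 27.5
[354.  41.] 1664.5 [528.9 -19.4] [36.3 42.5] 38.2
[242.  13.] 994.0 [ 520.9 -124.2] [31.4 35.3] 89.5
```

View pics/w3.png

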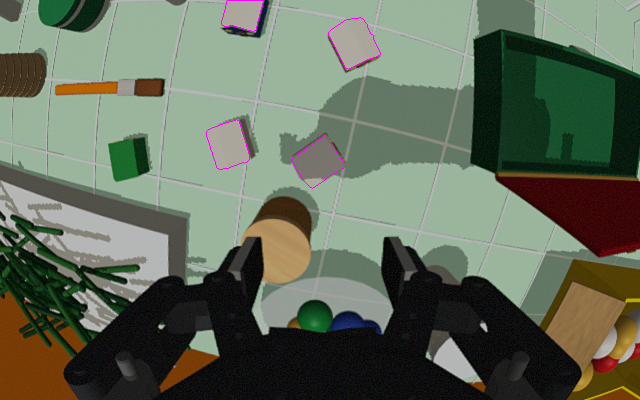

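The wrist view shows all four roofs clearly: red (317,163), cream (228,145), yellow (354,41), blue (242,13). The decoy is at (128,158). Yellow first.

```bash
python3 - <<'E'
s=open("h.py").read()
i=s.index("def goto")
s=s[:i]+'''def goto(p,ay=None):
    s=read_state(); R=np.array(s["tool_rot"]); a=np.degrees(np.arctan2(R[1,1],R[0,1])); d=0 if ay is None else (ay-a+180)%360-180
    q=np.radians(a+d); y=np.array([np.cos(q),np.sin(q)]); x=np.array([-y[1],y[0]]); e=np.array(p)-np.array(s["tcp_pos"])*1000
    print("turn %.1f dx %.1f dy %.1f dz %.1f"%(-d,e[:2]@x,e[:2]@y,-e[2]),"q1 %.2f q6 %.2f t %.1f w %.3f"%(s["q"][0],s["q"][5],s["t"],s["width"]))
'''
open("h.py","w").write(s)
E
python3 -c "
from h import *
goto([529,-19.5,80],128)"
```

```text
turn -26.0 dx 107.9 dy 82.5 dz 98.6 q1 0.22 q6 -1.58 t 11.7 w 0.060
```

```bash
python3 -m jog '[[0,0,0,-6.5,0.3],[0,0,0,-6.5,0.3],[0,0,0,-6.5,0.3],[0,0,0,-6.5,0.3],[27,20.6,10,0,0.3],[27,20.6,20,0,0.3],[27,20.6,20,0,0.3],[27,20.6,20,0,0.3]]'|egrep 'tcp_|^force|width'
python3 -m jog '[[0,0,14,0,0.3],[0,0,14,0,0.3],[0,0,0,0,0.3]]'|egrep 'tcp_|^force|width'
python3 -c "
from h import *
goto([529,-19.5,12],128)
from wr import *
roofs('pics/w4.png')"
```

```text
tcp_pos: [0.5288, -0.0185, 0.1093]
force: [-0.1, 0.6, -0.6]
width: 0.0599
tcp_pos: [0.5279, -0.0188, 0.0795]
force: [0.2, 0.1, -0.1]
width: 0.0596
turn 0.1 dx -0.4 dy -1.2 dz 67.5 q1 0.27 q6 -1.18 t 12.6 w 0.060
[133. 264.] 1537.5 [ 644.  -110.2] [34.5 51.3] 25.5
[196. 107.] 3374.5 [ 516.8 -124.4] [34.7 44.5] 179.1
```

View pics/w4.png

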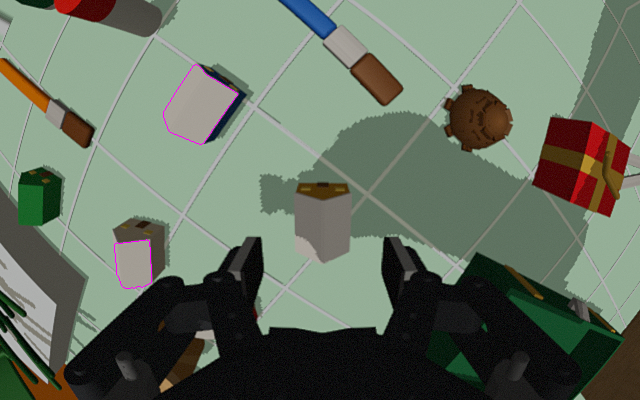

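Yellow is centred between the jaws at (323,220) and aligned. I descend and grip.

```bash
python3 -m jog '[[0,-1,20,0,0.3],[0,0,20,0,0.3],[0,0,16,0,0.3],[0,0,10,0,0.3],[0,0,0,0,0.3]]'|egrep 'tcp_|^force|width'
python3 -m jog '[[0,0,0,0,1],[0,0,0,0,1],[0,0,0,0,1],[0,0,0,0,1]]'|egrep 'tcp_|^force|width|fing'
python3 -m jog '[[0,0,-20,0,1],[0,0,-40,0,1],[0,0,-40,0,1],[0,0,-5,-6.4,1],[0,0,0,-6.4,1],[0,0,0,-6.4,1],[0,0,0,-6.4,1],[0,0,0,-6.4,1]]'|egrep 'tcp_|^force|width|fing'
python3 -m jog '[[0,0,0,-6.4,1],[0,0,0,-6.4,1],[0,0,0,-6.4,1],[0,0,0,-6.4,1],[0,0,0,-6.4,1],[0,0,0,0,1]]'|egrep 'tcp_|^force|width|fing'
python3 -c "
from h import *
goto([493.7,322,95],192)"
```

```text
tcp_pos: [0.5296, -0.0201, 0.014]
force: [0.1, -0.1, 0.5]
width: 0.0599
tcp_pos: [0.5307, -0.0201, 0.0166]
force: [0.5, 0.6, 4.4]
width: 0.0328
finger_force: 60.7
tcp_pos: [0.5294, -0.0205, 0.121]
force: [-0.2, -0.6, -0.2]
width: 0.0327
finger_force: 60.2
tcp_pos: [0.5293, -0.0205, 0.1207]
force: [-0.2, 1.4, 0.3]
width: 0.0329
finger_force: 60.2
turn 0.1 dx -342.4 dy -36.3 dz 25.7 q1 0.27 q6 -0.06 t 14.5 w 0.033
```

Gripped (width 33 mm). The carry goes to the far end of the box.

```bash
python3 -m jog '[[-20,-3,0,0,1],[-36,-4,0,0,1],[-36,-4,0,0,1],[-36,-4,0,0,1],[-36,-4,0,0,1],[-36,-4,0,0,1],[-36,-4,0,0,1],[-36,-4,0,0,1]]'|egrep 'tcp_|^force|width|fing'
python3 -m jog '[[-36,-4,0,0,1],[-25,-1,0,0,1],[-10,0,0,0,1],[0,0,0,0,1],[0,0,0,0,1]]'|egrep 'tcp_|^force|width|fing'
python3 -c "
from h import *
goto([493.7,322,25],192)"
```

```text
tcp_pos: [0.502, 0.2532, 0.1205]
force: [-2.6, -1.7, -0.1]
width: 0.0327
finger_force: 60.3
tcp_pos: [0.4929, 0.3222, 0.1201]
force: [1.1, -0.0, 0.1]
width: 0.0328
finger_force: 60.1
turn -0.1 dx 0.4 dy -0.8 dz 95.1 q1 0.85 q6 -0.65 t 15.6 w 0.033
```

```bash
python3 -m jog '[[0,0,25,0,1],[0,0,30,0,1],[0,0,20,0,1],[0,0,12,0,1],[0,0,7,0,1],[0,0,0,0,1]]'|egrep 'tcp_|^force|width|fing'
python3 -m jog '[[0,0,0,0,0.42],[0,0,0,0,0.42],[0,0,0,0,0.42],[0,0,-20,0,0.42],[0,0,-30,0,0.42],[0,0,-40,0,0.42],[0,0,-10,0,0.42],[0,0,0,0,0.42]]'|egrep 'tcp_|^force|width|fing'
python3 -c "
from h import *
goto([517,-124.4,100],270)
goto([517,-124.4,100],90)
c=optics.capture('side');cv2.imwrite('pics/s4.png',c['color'][:,:,::-1])"
```

```text
tcp_pos: [0.4929, 0.3203, 0.0248]
force: [-0.3, -0.2, -0.3]
width: 0.0328
finger_force: 60.1
tcp_pos: [0.4954, 0.3246, 0.1318]
force: [0.7, -0.5, 0.3]
width: 0.0497
finger_force: 0.0
turn -78.0 dx 21.6 dy 449.0 dz 31.8 q1 0.85 q6 -0.64 t 16.8 w 0.050
turn 102.0 dx -21.6 dy -449.0 dz 31.8 q1 0.85 q6 -0.64 t 16.8 w 0.050
```

View pics/s4.png

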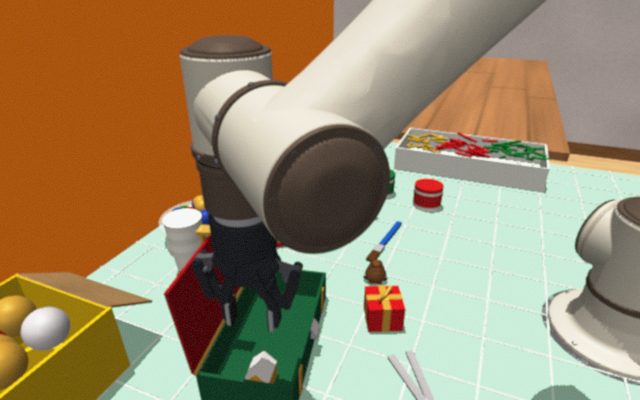

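Yellow lies in the box at its far-y end, at (262,365) in the side view. Blue is next. From here I check by numbers only, to save the last picture.

```bash
python3 -m jog '[[0,0,0,-7.1,0.3],[0,0,0,-7.1,0.3],[0,0,0,-7.1,0.3],[0,0,0,-7.1,0.3],[0,0,0,-7.1,0.3],[0,0,0,-7.1,0.3],[0,0,0,-7.1,0.3],[0,0,0,-7.1,0.3]]'>/dev/null
python3 -m jog '[[0,0,0,-7.1,0.3],[0,0,0,-7.1,0.3],[0,0,0,-7,0.3],[-4,37,0,0,0.3],[-4,37,0,0,0.3],[-4,37,0,0,0.3],[-4,37,0,0,0.3],[-4,37,0,0,0.3]]'>/dev/null
python3 -m jog '[[-4,37,0,0,0.3],[-4,37,0,0,0.3],[-4,37,0,0,0.3],[-4,37,0,0,0.3],[-4,37,0,0,0.3],[-4,37,0,0,0.3],[-4,37,0,0,0.3],[0,0,0,0,0.3]]'|egrep tcp_
python3 -c "
from wr import *
roofs('pics/w5.png')
goto([517,-124.4,100],270)"
```

```text
tcp_pos: [0.443, -0.1258, 0.125]
[321. 104.] 2639.5 [ 515.3 -126.2] [35.8 41.8] 179.5
turn -0.3 dx 73.4 dy 0.3 dz 25.1 q1 0.08 q6 1.48 t 18.9 w 0.060
```

```bash
python3 -m jog '[[24,0.5,15,0,0.3],[24,0.5,20,0,0.3],[24,0.5,20,0,0.3],[0,0,0,0,0.3]]'|egrep tcp_
python3 -c "
from h import *
goto([515.3,-126,15],270)"
```

```text
tcp_pos: [0.5189, -0.1221, 0.0664]
turn 0.1 dx -3.6 dy 3.9 dz 51.4 q1 0.07 q6 1.50 t 19.2 w 0.060
```

```bash
python3 -m jog '[[-3.5,3.8,16,0,0.3],[0,0,15,0,0.3],[0,0,12,0,0.3],[0,0,8,0,0.3],[0,0,0,0,0.3]]'|egrep tcp_
python3 -m jog '[[0,0,0,0,1],[0,0,0,0,1],[0,0,0,0,1],[0,0,0,0,1]]'|egrep 'tcp_|^force|width|fing'
python3 -m jog '[[0,0,-20,0,1],[0,0,-40,0,1],[0,0,-40,0,1],[0,0,-5,7.1,1],[0,0,0,7.1,1],[0,0,0,7.1,1],[0,0,0,7.1,1],[0,0,0,7.1,1]]'>/dev/null
python3 -m jog '[[0,0,0,7.1,1],[0,0,0,7.1,1],[0,0,0,7.1,1],[0,0,0,7.1,1],[0,0,0,7.1,1],[0,0,0,7,1],[0,0,0,0,1]]'|egrep 'tcp_|^force|width|fing'
python3 -c "
from h import *
goto([505.2,268.2,25],192)"
```

```text
tcp_pos: [0.5122, -0.126, 0.0183]
tcp_pos: [0.5145, -0.1266, 0.0212]
force: [0.7, 0.7, 3.3]
width: 0.0324
finger_force: 60.2
tcp_pos: [0.5136, -0.1268, 0.1255]
force: [0.3, 0.7, -0.1]
width: 0.0329
finger_force: 39.5
turn -0.1 dx -388.1 dy -73.9 dz 100.5 q1 0.06 q6 0.14 t 21.2 w 0.033
```

```bash
python3 -m jog '[[0,0,0,0,1],[0,0,0,0,1],[0,0,0,0,1],[0,0,0,0,1],[0,0,0,0,1],[0,0,0,0,1]]'|egrep 'tcp_|^force|width|fing'
python3 - <<'E'
from h import *
# is blue house still held? look for blue pixels near the jaws in wrist and on table in top view
for n in("wrist","top"):
    c=optics.capture(n);h=cv2.cvtColor(c["color"],cv2.COLOR_RGB2HSV);m=cv2.inRange(h,(100,110,30),(125,255,255))
    for k in cv2.findContours(m,cv2.RETR_EXTERNAL,cv2.CHAIN_APPROX_NONE)[0]:
        if cv2.contourArea(k)>25: print(n,cv2.boundingRect(k),cv2.contourArea(k))
E
```

```text
tcp_pos: [0.5138, -0.1267, 0.1251]
force: [0.8, 0.5, -0.2]
width: 0.0326
finger_force: 65.6
wrist (30, 283, 28, 33) 673.5
wrist (3, 275, 12, 16) 70.0
wrist (286, 205, 74, 31) 1433.0
wrist (398, 131, 61, 121) 1786.5
top (147, 326, 12, 16) 44.5
top (325, 253, 46, 11) 191.5
top (261, 99, 22, 16) 202.0
top (269, 78, 9, 11) 49.0
```

The house is still held (width 33 mm, blue gable between the jaws). The grip dipped and recovered. I carry on.

```bash
python3 -m jog '[[-20,-4,0,0,1],[-36,-7,0,0,1],[-36,-7,0,0,1],[-36,-7,0,0,1],[-36,-7,0,0,1],[-36,-7,0,0,1],[-36,-7,0,0,1],[-36,-7,0,0,1]]'|egrep 'tcp_|fing'
python3 -m jog '[[-36,-7,0,0,1],[-36,-7,0,0,1],[-30,-5,0,0,1],[-14,-3,0,0,1],[0,0,0,0,1],[0,0,0,0,1]]'|egrep 'tcp_|^force|width|fing'
python3 -c "
from h import *
goto([505.2,268.2,28],192)"
```

```text
tcp_pos: [0.5088, 0.1521, 0.1253]
finger_force: 65.6
tcp_pos: [0.5064, 0.2688, 0.1249]
force: [-0.1, -0.5, -0.8]
width: 0.0326
finger_force: 65.6
turn 0.1 dx 0.4 dy 1.3 dz 96.9 q1 0.77 q6 -0.56 t 23.0 w 0.033
```

```bash
python3 -m jog '[[0,0,25,0,1],[0,0,30,0,1],[0,0,20,0,1],[0,0,12,0,1],[0,0,6,0,1],[0,0,0,0,1]]'|egrep 'tcp_|^force'
python3 -m jog '[[0,0,3,0,1],[0,0,0,0,1]]'|egrep 'tcp_|^force'
python3 -m jog '[[0,0,0,0,0.42],[0,0,0,0,0.42],[0,0,0,0,0.42],[0,0,-20,0,0.42],[0,0,-30,0,0.42],[0,0,-40,0,0.42],[0,0,-10,0,0.42],[0,0,0,0,0.42]]'|egrep 'tcp_|^force|width|fing'
python3 - <<'E'
from h import *
from houses import find
find()
c=optics.capture("top");print("jar",at(c,309,138,.072))
h=cv2.cvtColor(c["color"],cv2.COLOR_RGB2HSV)
goto([643.6,-112.7,120],117.5)
goto([644,-28,120],226.8);goto([644,-28,120],136.8)
E
```

```text
tcp_pos: [0.5061, 0.2666, 0.0309]
force: [-0.5, 0.0, -0.8]
tcp_pos: [0.5071, 0.2683, 0.0299]
force: [0.2, 1.0, 0.6]
tcp_pos: [0.5086, 0.2702, 0.134]
force: [1.0, 0.2, 0.4]
width: 0.0494
finger_force: 0.0
[302. 170.] 140.5 [639.5 -32.3] [33.1 34.3] 0.6
[336. 170.] 157.5 [ 642.  -116.1] [33.  39.4] 180.0
jar [ 0.71209801 -0.0501121   0.072     ]
turn 74.5 dx 54.2 dy -401.5 dz 9.7 q1 0.77 q6 -0.56 t 24.4 w 0.049
turn -34.8 dx 303.3 dy 121.8 dz 9.7 q1 0.77 q6 -0.56 t 24.4 w 0.049
turn 55.2 dx 121.8 dy -303.3 dz 9.7 q1 0.77 q6 -0.56 t 24.4 w 0.049
```

```bash
python3 -m jog '[[0,0,-10,-7,0.3],[0,0,-10,-7,0.3],[0,0,-10,-7,0.3],[0,0,0,-7,0.3],[0,0,0,-6.8,0.3],[33,18,0,0,0.3],[33,18,0,0,0.3],[33,18,0,0,0.3]]'>/dev/null
python3 -m jog '[[33,18,0,0,0.3],[33,18,0,0,0.3],[33,18,0,0,0.3],[33,16,20,0,0.3],[0,0,20,0,0.3],[0,0,0,0,0.3]]'|egrep tcp_
python3 -c "
from wr import *
roofs('pics/w6.png')
goto([644,-28,70],226.8)"
```

```text
tcp_pos: [0.5864, 0.0171, 0.1133]
[308. 105.] 2975.5 [644.  -26.4] [36.  42.3] 136.7
[401.  25.] 2460.0 [ 642.3 -113.3] [34.7 43.1] 27.3
turn -0.1 dx 72.9 dy -4.8 dz 45.5 q1 0.31 q6 0.51 t 25.6 w 0.060
```

```bash
python3 -m jog '[[24,-2,10,0,0.3],[24,-2,15,0,0.3],[24,-1,15,0,0.3],[0,0,0,0,0.3],[0,0,0,0,0.3]]'|egrep tcp_
python3 -c "
from h import *
goto([644,-27,18],226.8)"
```

```text
tcp_pos: [0.6457, -0.0253, 0.0781]
turn 0.0 dx -0.1 dy 2.5 dz 60.1 q1 0.21 q6 0.61 t 26.1 w 0.060
```

```bash
python3 -m jog '[[0,2.5,20,0,0.3],[0,0,18,0,0.3],[0,0,14,0,0.3],[0,0,8,0,0.3],[0,0,0,0,0.3]]'|egrep 'tcp_|^force'
python3 -m jog '[[0,0,0,0,1],[0,0,0,0,1],[0,0,0,0,1],[0,0,0,0,1]]'|egrep 'tcp_|^force|width|fing'
python3 -m jog '[[0,0,-20,0,1],[0,0,-40,0,1],[0,0,-40,0,1],[0,0,-30,7,1],[0,0,0,7,1],[0,0,0,7,1],[0,0,0,7,1],[0,0,0,6.8,1]]'|egrep 'tcp_|^force|width|fing'
python3 -c "
from h import *
goto([516.6,214.4,28],192)"
```

```text
tcp_pos: [0.6429, -0.0264, 0.0184]
force: [0.2, 0.2, -0.4]
tcp_pos: [0.6454, -0.0271, 0.0211]
force: [-0.6, 2.4, 4.9]
width: 0.033
finger_force: 62.0
tcp_pos: [0.644, -0.0276, 0.1499]
force: [0.3, 0.4, -0.7]
width: 0.0326
finger_force: 61.5
turn -0.4 dx -263.2 dy 74.3 dz 121.9 q1 0.21 q6 -0.00 t 27.5 w 0.033
```

```bash
python3 -m jog '[[-15,20,0,0,1],[-25,27,0,0,1],[-30,27,0,0,1],[-36,0,0,0,1],[-36,0,0,0,1],[-36,0,0,0,1],[-36,0,0,0,1],[-30,0,0,0,1]]'|egrep 'tcp_|fing'
python3 -m jog '[[-19,0,0,0,1],[0,0,0,0,1],[0,0,0,0,1]]'|egrep 'tcp_|^force|width|fing'
python3 -c "
from h import *
goto([516.6,214.4,28],192)"
```

```text
tcp_pos: [0.5203, 0.1978, 0.1499]
finger_force: 61.5
tcp_pos: [0.5167, 0.2151, 0.1494]
force: [-0.0, 0.4, -0.5]
width: 0.0321
finger_force: 61.5
turn 0.1 dx 0.7 dy 0.3 dz 121.4 q1 0.68 q6 -0.47 t 28.4 w 0.032
```

```bash
python3 -m jog '[[0,0,25,0,1],[0,0,35,0,1],[0,0,30,0,1],[0,0,18,0,1],[0,0,10,0,1],[0,0,0,0,1]]'|egrep 'tcp_|^force'
python3 -m jog '[[0,0,3,0,1],[0,0,0,0,1]]'|egrep 'tcp_|^force'
python3 -m jog '[[0,0,0,0,0.42],[0,0,0,0,0.42],[0,0,0,0,0.42],[0,0,-20,0,0.42],[0,0,-35,0,0.42],[0,0,-40,0,0.42],[0,0,-35,0,0.42],[0,0,0,0,0.42]]'|egrep 'tcp_|^force|width|fing'
python3 -m jog '[[0,0,0,7,0.3],[0,0,0,7,0.3],[0,0,0,7,0.3],[0,0,0,7,0.3],[0,0,0,7,0.3],[0,0,0,7,0.3],[0,0,0,7,0.3],[0,0,0,7,0.3]]'|egrep tcp_
python3 -m jog '[[0,0,0,7,0.3],[0,0,0,7,0.3],[0,0,0,4.5,0.3],[0,-30,0,0,0.3],[0,-30,0,0,0.3],[0,-30,0,0,0.3],[0,-30,0,0,0.3],[0,-30,0,0,0.3]]'|egrep tcp_
python3 -m jog '[[0,-34,0,0,0.3],[-5,-34,0,0,0.3],[-5,-34,0,0,0.3],[-5,-34,0,0,0.3],[-5,-34,0,0,0.3],[-5,-34,0,0,0.3],[-5,0,0,0,0.3],[0,0,0,0,0.3]]'|egrep tcp_
python3 -c "
from wr import *
roofs('pics/w7.png')
goto([643,-113,70],117.4)"
```

```text
tcp_pos: [0.5161, 0.2123, 0.0291]
force: [-0.8, 0.1, -1.1]
tcp_pos: [0.518, 0.2144, 0.0292]
force: [-0.3, 0.1, -0.2]
tcp_pos: [0.5212, 0.2168, 0.1671]
force: [0.2, 1.0, -0.2]
width: 0.0495
finger_force: 0.0
tcp_pos: [0.517, 0.2144, 0.1585]
tcp_pos: [0.5868, 0.0802, 0.1586]
tcp_pos: [0.7079, -0.0873, 0.1574]
[635. 183.] 232.0 [513.3 270.7] [39.6 43.3] 139.3
[620. 171.] 421.0 [515.2 228.2] [35.9 60.1] 101.7
[330. 110.] 1973.0 [ 644.1 -114.1] [36.6 42.1] 27.0
turn 0.0 dx 69.3 dy 5.6 dz 87.6 q1 0.10 q6 -1.20 t 31.8 w 0.060
```

```bash
python3 -m jog '[[23,1.5,15,0,0.3],[23,1.5,22,0,0.3],[23,1.5,22,0,0.3],[0,0,20,0,0.3],[0,0,0,0,0.3],[0,0,0,0,0.3]]'|egrep tcp_
python3 -c "
from h import *
goto([644,-114,18],117.3)"
```

```text
tcp_pos: [0.6434, -0.1127, 0.0794]
turn 0.3 dx 0.0 dy -1.5 dz 61.4 q1 0.07 q6 -1.16 t 32.3 w 0.060
```

```bash
python3 -m jog '[[0,-1.5,20,0,0.3],[0,0,18,0,0.3],[0,0,14,0,0.3],[0,0,9,0,0.3],[0,0,0,0,0.3]]'|egrep 'tcp_|^force'
python3 -m jog '[[0,0,0,0,1],[0,0,0,0,1],[0,0,0,0,1],[0,0,0,0,1]]'|egrep 'tcp_|^force|width|fing'
python3 -m jog '[[0,0,-20,0,1],[0,0,-40,0,1],[0,0,-40,0,1],[0,0,-30,-7,1],[0,0,0,-7,1],[0,0,0,-7,1],[0,0,0,-7,1],[0,0,0,-7,1]]'|egrep 'tcp_|^force|width|fing'
python3 -m jog '[[0,0,0,-7,1],[0,0,0,-7,1],[0,0,0,-7,1],[0,0,0,-7,1],[0,0,0,-7,1],[0,0,0,-4.5,1],[0,0,0,0,1]]'|egrep 'tcp_|^force|width|fing'
python3 -c "
from h import *
goto([528,160.6,28],192)"
```

```text
tcp_pos: [0.6447, -0.1142, 0.0176]
force: [-0.7, -0.8, -0.4]
tcp_pos: [0.646, -0.1149, 0.0202]
force: [0.2, 1.4, 4.6]
width: 0.0328
finger_force: 62.0
tcp_pos: [0.6444, -0.1151, 0.1489]
force: [-0.5, -0.0, -0.6]
width: 0.0323
finger_force: 61.4
tcp_pos: [0.6444, -0.1151, 0.1485]
force: [-0.6, 0.2, -0.5]
width: 0.0327
finger_force: 61.4
turn 0.1 dx -293.9 dy 56.6 dz 120.5 q1 0.07 q6 0.14 t 34.3 w 0.033
```

```bash
python3 -m jog '[[-15,14,0,0,1],[-30,14,0,0,1],[-36,14,0,0,1],[-36,14.6,0,0,1],[-36,0,0,0,1],[-36,0,0,0,1],[-36,0,0,0,1],[-36,0,0,0,1]]'|egrep 'tcp_|fing'
python3 -m jog '[[-25,0,0,0,1],[-8,0,0,0,1],[0,0,0,0,1],[0,0,0,0,1]]'|egrep 'tcp_|^force|width|fing'
python3 -c "
from h import *
goto([528,160.6,27],192)"
```

```text
tcp_pos: [0.5343, 0.13, 0.1488]
finger_force: 61.4
tcp_pos: [0.528, 0.1605, 0.1483]
force: [0.0, -0.6, -0.7]
width: 0.0327
finger_force: 61.4
turn -0.0 dx -0.1 dy -0.0 dz 121.3 q1 0.59 q6 -0.38 t 35.3 w 0.033
```

```bash
python3 -m jog '[[0,0,25,0,1],[0,0,35,0,1],[0,0,30,0,1],[0,0,18,0,1],[0,0,10,0,1],[0,0,2,0,1],[0,0,0,0,1]]'|egrep 'tcp_|^force'
python3 -m jog '[[0,0,0,0,0.42],[0,0,0,0,0.42],[0,0,0,0,0.42],[0,0,-20,0,0.42],[0,0,-40,0,0.42],[0,0,-40,0,0.42],[0,0,-40,0,0.42],[0,0,-40,0,0.42]]'|egrep 'tcp_|^force|width|fing'
python3 -m jog '[[-30,0,-20,0,0.42],[-30,0,-20,0,0.42],[-30,0,-20,0,0.42],[-30,0,0,0,0.42],[-20,0,0,0,0.42],[0,0,0,0,0.42],[0,0,0,0,0.42]]'|egrep 'tcp_|^force|width|fing'
python3 - <<'E'
from wr import *
roofs('pics/w8.png',.04)
goto([0,0,0])
E
```

```text
tcp_pos: [0.5285, 0.1598, 0.0282]
force: [0.5, -0.7, 0.8]
tcp_pos: [0.5278, 0.1607, 0.2113]
force: [1.5, -0.2, -0.6]
width: 0.0495
finger_force: 0.0
tcp_pos: [0.4984, 0.2985, 0.2688]
force: [-0.6, -0.3, -1.1]
width: 0.0494
finger_force: 0.0
[322. 186.] 884.5 [493.5 321.7] [34.1 43.6] 102.1
[320. 140.] 965.0 [507.1 266.8] [35.4 41.1] 100.0
[321.  95.] 990.5 [517.3 215.4] [34.5 39.7] 102.0
[322.  46.] 974.5 [528.4 158.2] [34.3 43.6] 102.1
turn 0.0 dx 187.0 dy 549.8 dz 268.6 q1 0.82 q6 -0.61 t 37.1 w 0.050
```

View pics/w8.png

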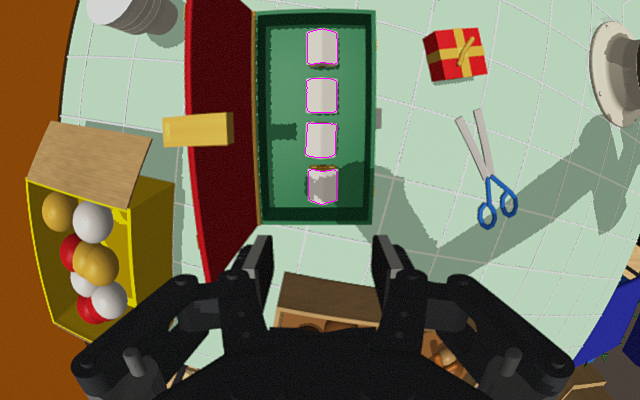

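All four houses stand upright in a row in the box, at (322,46), (321,95), (320,140) and (322,186). That was the last picture. Next I shut the lid: over it, then down behind it at box y = -48.

Run:
```python
from h import *
goto([644,220,170],192)
c=optics.capture("top");print("cups",at(c,230,105,.126))
def tip(t):
    r=100+34*np.clip((1.57-t)/1.57,0,1); return np.array([-r*np.cos(t)+6*np.sin(t)+14.5,r*np.sin(t)+6*np.cos(t)])
T=np.linspace(1.57,0.0,33);P=np.array([tip(t) for t in T]);D=np.diff(P,axis=0)
print("start",P[0],"end",P[-1]);print(",".join("[0,%.1f,%.1f,0,1]"%(-d[0],-d[1]) for d in D))
```

```text
turn 0.0 dx 106.2 dy -126.1 dz 98.6 q1 0.82 q6 -0.61 t 37.1 w 0.050
cups [0.7752202  0.13593173 0.126     ]
start [ 20.42036543 100.00474625] end [-119.5    6. ]
[0,5.0,-1.2,0,1],[0,5.1,-1.0,0,1],[0,5.2,-0.7,0,1],[0,5.2,-0.5,0,1],[0,5.3,-0.2,0,1],[0,5.4,0.1,0,1],[0,5.4,0.4,0,1],[0,5.4,0.6,0,1],[0,5.4,0.9,0,1],[0,5.4,1.2,0,1],[0,5.4,1.5,0,1],[0,5.4,1.8,0,1],[0,5.3,2.1,0,1],[0,5.3,2.4,0,1],[0,5.2,2.7,0,1],[0,5.1,3.0,0,1],[0,5.0,3.2,0,1],[0,4.8,3.5,0,1],[0,4.7,3.8,0,1],[0,4.5,4.1,0,1],[0,4.3,4.3,0,1],[0,4.1,4.6,0,1],[0,3.9,4.8,0,1],[0,3.7,5.1,0,1],[0,3.5,5.3,0,1],[0,3.2,5.5,0,1],[0,3.0,5.7,0,1],[0,2.7,5.9,0,1],[0,2.4,6.1,0,1],[0,2.1,6.2,0,1],[0,1.8,6.4,0,1],[0,1.5,6.5,0,1]
```

```bash
python3 -m jog '[[20,-24,0,0,1],[20,-24,0,0,1],[20,-24,0,0,1],[20,-24,0,0,1],[20,-24,0,0,1],[6,-6,0,0,1],[0,0,0,0,1],[0,0,0,0,1]]'|egrep 'tcp_|^force'
python3 -m jog '[[0,0,20,0,1],[0,0,30,0,1],[0,0,30,0,1],[0,0,18,0,1],[0,0,0,0,1],[0,0,0,0,1]]'|egrep 'tcp_|^force|width'
python3 -c "
from h import *
e=lambda x,z:[595+x*.978,210+x*.208,58.5+z+11]
goto(e(20.4,100),192)"
```

```text
tcp_pos: [0.6441, 0.2191, 0.2678]
force: [1.0, -0.3, -0.5]
tcp_pos: [0.6432, 0.2207, 0.1703]
force: [0.8, -0.8, 1.3]
width: -0.0001
turn 0.1 dx 0.4 dy 29.0 dz 0.8 q1 0.57 q6 -0.36 t 38.4 w -0.000
```

```bash
python3 -m jog '[[0,5,0,0,1],[0,5,0,0,1],[0,5,0,0,1],[0,5,0,0,1],[0,5,0,0,1],[0,4,0.8,0,1]]'|egrep 'tcp_|^force'
python3 -m jog '[[0,5.0,-1.2,0,1],[0,5.1,-1.0,0,1],[0,5.2,-0.7,0,1],[0,5.2,-0.5,0,1],[0,5.3,-0.2,0,1],[0,5.4,0.1,0,1],[0,5.4,0.4,0,1],[0,5.4,0.6,0,1]]'|egrep 'tcp_|^force'
python3 -m jog '[[0,5.4,0.9,0,1],[0,5.4,1.2,0,1],[0,5.4,1.5,0,1],[0,5.4,1.8,0,1],[0,5.3,2.1,0,1],[0,5.3,2.4,0,1],[0,5.2,2.7,0,1],[0,5.1,3.0,0,1]]'|egrep 'tcp_|^force'
```

```text
tcp_pos: [0.6165, 0.2145, 0.1717]
force: [0.9, -0.4, 7.9]
tcp_pos: [0.5743, 0.2054, 0.1718]
force: [1.8, -0.3, -1.7]
tcp_pos: [0.533, 0.1967, 0.1562]
force: [2.8, -0.4, 0.9]
```

```bash
python3 -m jog '[[0,5.0,3.2,0,1],[0,4.8,3.5,0,1],[0,4.7,3.8,0,1],[0,4.5,4.1,0,1],[0,4.3,4.3,0,1],[0,4.1,4.6,0,1],[0,3.9,4.8,0,1],[0,3.7,5.1,0,1]]'|egrep 'tcp_|^force'
python3 -m jog '[[0,3.5,5.3,0,1],[0,3.2,5.5,0,1],[0,3.0,5.7,0,1],[0,2.7,5.9,0,1],[0,2.4,6.1,0,1],[0,0,0,0,1]]'|egrep 'tcp_|^force'
python3 -c "
from h import *
e=lambda x,z:[595+x*.978,210+x*.208,58.5+z+11]
goto(e(-119.5,6),192)"
```

```text
tcp_pos: [0.4988, 0.1894, 0.1226]
force: [1.6, 1.2, 1.1]
tcp_pos: [0.4832, 0.1857, 0.093]
force: [0.9, 0.4, 2.3]
turn -0.0 dx -0.5 dy 5.1 dz 17.5 q1 0.68 q6 -0.47 t 41.4 w 0.000
```

```bash
python3 -m jog '[[0,2,4,0,1],[0,1.6,4,0,1],[0,1.5,3,0,1],[0,0,0,0,1]]'|egrep 'tcp_|^force'
python3 -m jog '[[0,0,2,0,1],[0,0,2,0,1],[0,0,0,0,1]]'|egrep 'tcp_|^force'
python3 -m jog '[[0,0,1.5,0,1],[0,0,1,0,1],[0,0,0,0,1]]'|egrep 'tcp_|^force'
```

```text
tcp_pos: [0.4793, 0.1852, 0.083]
force: [2.1, 0.1, 2.7]
tcp_pos: [0.479, 0.1851, 0.0789]
force: [-0.2, 1.9, 2.8]
tcp_pos: [0.4789, 0.1851, 0.0765]
force: [-1.4, 1.5, 3.3]
```

```bash
for k in 1; do python3 -m jog '[[0,0,1.2,0,1],[0,0,0,0,1]]'|egrep 'tcp_|^force'
python3 -m jog '[[0,0,1.2,0,1],[0,0,0,0,1]]'|egrep 'tcp_|^force'
python3 -m jog '[[0,0,1,0,1],[0,0,0,0,1]]'|egrep 'tcp_|^force'
python3 -m jog '[[0,0,1,0,1],[0,0,0,0,1]]'|egrep 'tcp_|^force'; done
```

```text
tcp_pos: [0.479, 0.185, 0.0754]
force: [-1.9, 1.7, 3.4]
tcp_pos: [0.479, 0.185, 0.0744]
force: [-3.2, 2.0, 4.9]
tcp_pos: [0.4791, 0.185, 0.0736]
force: [-3.9, 0.5, 7.7]
tcp_pos: [0.4791, 0.185, 0.0729]
force: [-3.8, 1.2, 8.0]
```

```bash
python3 -m jog '[[0,0,1,0,1],[0,0,0,0,1]]'|egrep 'tcp_|^force'
python3 -m jog '[[0,0,1,0,1],[0,0,0,0,1],[0,0,0,0,1]]'|egrep 'tcp_|^force'
python3 -m jog '[[0,0,-1.5,0,1],[0,0,-1.5,0,1],[0,0,0,0,1]]'|egrep 'tcp_|^force'
python3 -m jog '[[0,0,-1.5,0,1],[0,0,-1.5,0,1],[0,0,0,0,1]]'|egrep 'tcp_|^force'
python3 -m jog '[[0,0,-1.5,0,1],[0,0,-1.5,0,1],[0,0,0,0,1]]'|egrep 'tcp_|^force'
```

```text
tcp_pos: [0.4791, 0.185, 0.0721]
force: [-5.0, 1.2, 10.3]
tcp_pos: [0.4791, 0.185, 0.0714]
force: [-5.0, 0.8, 11.8]
tcp_pos: [0.4791, 0.185, 0.074]
force: [-3.1, 1.1, 6.2]
tcp_pos: [0.4793, 0.185, 0.0766]
force: [-1.3, 0.7, 2.1]
tcp_pos: [0.4798, 0.1852, 0.0795]
force: [-0.3, -0.4, -0.1]
```

The force fell to zero as I rose, so the lid is held. I raise clear, check the lid from the top view numerically, and head for the orange brush.

```bash
python3 -m jog '[[0,0,-20,0,1],[0,0,-30,0,1],[0,0,-35,7,1],[12,-7,0,0.5,1],[37,-6,0,0,1],[37,-6,0,0,1],[37,-8,0,0,1],[37,-8,0,0,0.6]]'|egrep 'tcp_'
python3 -m jog '[[37,-12,0,0,0.6],[37,-12,0,0,0.6],[37,-12,0,0,0.6],[37,-12,0,0,0.6],[37,-12,0,0,0.6],[37,-12,0,0,0.6],[27,-12,0,0,0.6],[0,0,0,0,0.6]]'|egrep 'tcp_'
cat > br.py <<'E'
from h import *
def brush(col):
    c=optics.capture("wrist");h=cv2.cvtColor(c["color"],cv2.COLOR_RGB2HSV)
    m=cv2.inRange(h,*(((9,170,90),(20,255,255)) if col=="A" else ((100,130,50),(122,255,255))))
    m[250:]=0
    m=cv2.morphologyEx(m,cv2.MORPH_CLOSE,np.ones((5,5)))
    for k in cv2.findContours(m,cv2.RETR_EXTERNAL,cv2.CHAIN_APPROX_NONE)[0]:
        if cv2.contourArea(k)>250:
            q=np.zeros_like(m);cv2.drawContours(q,[k],-1,255,-1);print(cv2.boundingRect(k),cv2.contourArea(k),*rect(c,q,.008,True))
if __name__=="__main__":
    import sys
    brush(sys.argv[1]);goto([600,-221,130],184.5)
E
python3 br.py A
python3 - <<'E'
from h import *
c=optics.capture("top");hsv=cv2.cvtColor(c["color"],cv2.COLOR_RGB2HSV)
rg=lambda a,b:cv2.inRange(hsv,np.array(a),np.array(b))
lid=rg((0,120,60),(32,255,255))|rg((172,120,60),(180,255,255));l=np.zeros_like(lid);l[165:262,110:262]=lid[165:262,110:262]
l=cv2.morphologyEx(l,cv2.MORPH_CLOSE,np.ones((3,3)));l=cv2.morphologyEx(l,cv2.MORPH_OPEN,np.ones((21,21)));print("lid",rect(c,l,.065))
print("glue",at(c,376,226,.088),"twine",at(c,472,182,.085))
E
```

```text
tcp_pos: [0.5272, 0.027, 0.1645]
tcp_pos: [0.6318, -0.2182, 0.163]
(0, 25, 77, 225) 6793.0 [1047.4 -231.3] [224.3 372.4] 80.5
(348, 17, 15, 119) 1521.0 [ 608.9 -322. ] [ 12.9 112.4] 94.5
(33, 0, 18, 32) 260.5 [1007.  -420.5] [29.2 42.9] 60.8
turn -0.2 dx 2.7 dy 30.9 dz 32.9 q1 -0.09 q6 0.16 t 45.4 w 0.034
lid (array([516.2, 245.1]), array([144.4, 245.4]), 102.0)
glue [ 0.49055469 -0.20934449  0.088     ] twine [ 0.59648599 -0.43925669  0.085     ]
```

The lid outline matches the shut pose, so it is latched. The orange brush's centre is at about (606,-291).

```bash
python3 -m jog '[[24,8,20,0,0.6],[24,8,30,0,0.6],[22,8,30,0,0.6],[5,4,0,0,0.6],[0,0,0,0,0.6],[0,0,0,0,0.6]]'|egrep 'tcp_'
python3 -c "
from h import *
goto([606.4,-290.6,14],184.5)"
```

```text
tcp_pos: [0.609, -0.2894, 0.0857]
turn 0.1 dx 1.0 dy 2.7 dz 71.7 q1 -0.20 q6 0.28 t 46.0 w 0.034
```

```bash
python3 -m jog '[[1,2.7,25,0,0.6],[0,0,22,0,0.6],[0,0,15,0,0.6],[0,0,8,0,0.6],[0,0,0,0,0.6],[0,0,0,0,0.6]]'|egrep 'tcp_|^force'
python3 -m jog '[[0,0,0,0,1],[0,0,0,0,1],[0,0,0,0,1],[0,0,0,0,1]]'|egrep 'tcp_|^force|width|fing'
python3 -m jog '[[0,0,-10,0,1],[0,0,-30,0,1],[0,0,-40,0,1],[0,0,-30,-7,1],[0,0,0,-7,1],[0,0,0,-7,1],[0,0,0,-7,1],[0,0,0,-7,1]]'|egrep 'tcp_|^force|width|fing'
python3 -m jog '[[0,0,0,-7,1],[0,0,0,-7,1],[0,0,0,-7,1],[0,0,0,-7,1],[0,0,0,-7,1],[0,0,0,-5.2,1],[0,0,0,0,1]]'|egrep 'tcp_|^force|width|fing'
python3 -c "
from h import *
goto([440,-319.2,110],259.7)"
```

```text
tcp_pos: [0.6072, -0.2906, 0.0161]
force: [0.6, -0.5, 0.8]
tcp_pos: [0.6072, -0.2913, 0.0167]
force: [-1.0, 2.6, 5.6]
width: 0.0113
finger_force: 58.9
tcp_pos: [0.6055, -0.2914, 0.1254]
force: [0.2, -0.1, -1.2]
width: 0.0113
finger_force: 58.7
tcp_pos: [0.6054, -0.2915, 0.125]
force: [0.2, -0.2, 0.6]
width: 0.0113
finger_force: 58.7
turn 0.1 dx -157.8 dy 56.9 dz 15.0 q1 -0.21 q6 1.60 t 48.0 w 0.011
```

```bash
python3 -m jog '[[-15,5,0,0,1],[-25,9,0,0,1],[-30,11,0,0,1],[-30,11,0,0,1],[-30,11,0,0,1],[-18,7,0,0,1],[-10,3,0,0,1],[0,0,0,0,1]]'|egrep 'tcp_|fing'
python3 - <<'E'
from h import *
goto([440,-319.2,85],259.7)
# where do pots and the brush appear in the wrist picture?
c=optics.capture("top");h=cv2.cvtColor(c["color"],cv2.COLOR_RGB2HSV)
m=cv2.inRange(h,(9,150,80),(20,255,255));m[:170]=0;m[330:]=0;m[:,:375]=0;m[:,480:]=0
for k in cv2.findContours(m,cv2.RETR_EXTERNAL,cv2.CHAIN_APPROX_NONE)[0]:
    if cv2.contourArea(k)>15:
        q=np.zeros_like(m);cv2.drawContours(q,[k],-1,255,-1);print(cv2.boundingRect(k),*rect(c,q,.12))
E
```

```text
tcp_pos: [0.4382, -0.3194, 0.1251]
finger_force: 58.7
turn -0.2 dx 1.7 dy -0.5 dz 40.1 q1 -0.33 q6 1.72 t 48.7 w 0.011
(424, 253, 6, 8) [ 419.3 -315.1] [11.1 14.5] 166.0
```

Held and in position. I lower onto the pots.

```bash
python3 -m jog '[[1.7,-0.5,15,0,1],[0,0,15,0,1],[0,0,10,0,1],[0,0,4,0,1],[0,0,0,0,1]]'|egrep 'tcp_|^force'
python3 -m jog '[[0,0,1.5,0,1],[0,0,0,0,1],[0,0,0,0,1]]'|egrep 'tcp_|^force'
python3 -m jog '[[0,0,1.5,0,1],[0,0,0,0,1],[0,0,0,0,1]]'|egrep 'tcp_|^force'
```

```text
tcp_pos: [0.4422, -0.3186, 0.0793]
force: [0.3, -0.2, -0.7]
tcp_pos: [0.4424, -0.3191, 0.0796]
force: [0.3, -0.8, 0.0]
tcp_pos: [0.4419, -0.319, 0.0777]
force: [1.1, 0.3, -0.2]
```

```bash
python3 -m jog '[[0,0,1,0,1],[0,0,0,0,1],[0,0,0,0,1]]'|egrep 'tcp_|^force'
python3 -m jog '[[0,0,0,0,0.75],[0,0,0,0,0.75],[0,0,0,0,0.75],[0,0,0,0,0.75]]'|egrep 'tcp_|^force|width|fing'
python3 -m jog '[[0,0,-6,0,0.75],[0,0,-20,0,0.75],[0,0,-40,0,0.75],[0,0,-20,0,0.6],[0,0,0,0,0.6]]'|egrep 'tcp_|^force|width|fing'
python3 - <<'E'
from h import *
c=optics.capture("top");h=cv2.cvtColor(c["color"],cv2.COLOR_RGB2HSV)
m=cv2.inRange(h,(9,150,80),(20,255,255));m[:170]=0;m[330:]=0;m[:,:375]=0;m[:,480:]=0
for k in cv2.findContours(m,cv2.RETR_EXTERNAL,cv2.CHAIN_APPROX_NONE)[0]:
    if cv2.contourArea(k)>15:
        q=np.zeros_like(m);cv2.drawContours(q,[k],-1,255,-1);print(cv2.boundingRect(k),*rect(c,q,.07))
# look position for brush B, centre ~(425.4,-114.4)
goto([434.2,-184,140],172.8)
goto([416.6,-45,140],352.8)
E
```

```text
tcp_pos: [0.442, -0.3191, 0.0767]
force: [0.6, 0.0, 0.4]
tcp_pos: [0.4418, -0.3189, 0.0764]
force: [0.5, 0.2, 0.0]
width: 0.0212
finger_force: 0.0
tcp_pos: [0.4448, -0.3205, 0.1684]
force: [-0.1, -0.1, 0.2]
width: 0.0343
finger_force: 0.0
(419, 244, 7, 16) [ 432.8 -317.2] [12.  34.7] 171.3
turn 86.9 dx -133.3 dy 26.1 dz 25.7 q1 -0.33 q6 1.72 t 50.7 w 0.034
turn -93.1 dx 269.0 dy -61.0 dz 25.7 q1 -0.33 q6 1.72 t 50.7 w 0.034
```

```bash
python3 -m jog '[[0,0,0,7,0.6],[0,0,0,7,0.6],[0,0,0,7,0.6],[0,0,0,7,0.6],[0,0,0,7,0.6],[0,0,0,7,0.6],[0,0,0,7,0.6],[0,0,0,7,0.6]]'>/dev/null
python3 -m jog '[[0,0,0,7,0.6],[0,0,0,7,0.6],[0,0,0,7,0.6],[0,0,0,7,0.6],[0,0,0,2.9,0.6],[-36,6,4,0,0.6],[-36,6,4,0,0.6],[-36,6,4,0,0.6]]'>/dev/null
python3 -m jog '[[-36,6,4,0,0.6],[-36,6,4,0,0.6],[-36,6,4,0,0.6],[-36,6,4,0,0.6],[-20,3,0,0,0.6],[0,0,0,0,0.6],[0,0,0,0,0.6]]'|egrep 'tcp_'
python3 br.py B
python3 - <<'E'
from h import *
c=optics.capture("top");h=cv2.cvtColor(c["color"],cv2.COLOR_RGB2HSV)
m=cv2.inRange(h,(9,150,80),(20,255,255));m[:170]=0;m[330:]=0;m[:,:375]=0;m[:,480:]=0
for k in cv2.findContours(m,cv2.RETR_EXTERNAL,cv2.CHAIN_APPROX_NONE)[0]:
    if cv2.contourArea(k)>15:
        q=np.zeros_like(m);cv2.drawContours(q,[k],-1,255,-1);print(cv2.boundingRect(k),*rect(c,q,.07))
E
```

```text
tcp_pos: [0.4306, -0.0426, 0.1339]
(309, 4, 17, 133) 1972.5 [ 421.8 -146.1] [ 13.2 113.3] 82.9
turn -11.6 dx 190.4 dy -154.8 dz 4.0 q1 0.28 q6 -0.40 t 52.7 w 0.034
(419, 212, 12, 48) [ 471.7 -324.5] [ 13.7 113.1] 170.1
```

The orange brush lies on both pots as planned, centred at (441,-319). The blue brush's centre is at (425.7,-114.9).

```bash
python3 -m jog '[[24,0,15,0,0.6],[24,0,20,0,0.6],[22,-1,15,0,0.6],[0,0,0,0,0.6],[0,0,0,0,0.6]]'|egrep 'tcp_'
python3 -c "
from h import *
goto([425.7,-114.9,15],172.8)"
```

```text
tcp_pos: [0.4224, -0.1149, 0.0835]
turn -0.3 dx -0.4 dy -3.2 dz 68.5 q1 0.11 q6 -0.24 t 53.2 w 0.034
```

```bash
python3 -m jog '[[-0.4,-3.2,25,0,0.6],[0,0,22,0,0.6],[0,0,13,0,0.6],[0,0,7,0,0.6],[0,0,0,0,0.6],[0,0,0,0,0.6]]'|egrep 'tcp_|^force'
python3 -m jog '[[0,0,0,0,1],[0,0,0,0,1],[0,0,0,0,1],[0,0,0,0,1]]'|egrep 'tcp_|^force|width|fing'
python3 -m jog '[[0,0,-10,0,1],[0,0,-30,0,1],[0,0,-40,0,1],[0,0,-30,-7,1],[0,0,0,-7,1],[0,0,0,-7,1],[0,0,0,-7,1],[0,0,0,-7,1]]'|egrep 'tcp_|^force|width|fing'
python3 -m jog '[[0,0,0,-7,1],[0,0,0,-7,1],[0,0,0,-7,1],[0,0,0,-7,1],[0,0,0,-7,1],[0,0,0,-7,1],[0,0,0,-7,1],[0,0,0,-2.9,1]]'|egrep 'tcp_|^force|width|fing'
python3 -c "
from h import *
goto([434.5,-354,125],259.7)"
```

```text
tcp_pos: [0.4274, -0.113, 0.018]
force: [-0.3, -0.2, -0.6]
tcp_pos: [0.4277, -0.1129, 0.0187]
force: [-1.3, 0.8, 5.5]
width: 0.0107
finger_force: 58.7
tcp_pos: [0.4267, -0.1129, 0.1283]
force: [0.3, 0.4, -1.6]
width: 0.0109
finger_force: 58.7
tcp_pos: [0.4266, -0.113, 0.1279]
force: [0.4, -0.9, 0.3]
width: 0.0106
finger_force: 58.7
turn 0.3 dx 50.8 dy 235.8 dz 2.9 q1 0.11 q6 1.28 t 55.3 w 0.011
```

```bash
python3 -m jog '[[3,15,0,0,1],[7,30,0,0,1],[8,36,0,0,1],[8,36,0,0,1],[8,36,0,0,1],[8,36,0,0,1],[6,28,0,0,1],[3,14,0,0,1]]'|egrep 'tcp_|fing'
python3 -m jog '[[0,5,0,0,1],[0,0,0,0,1],[0,0,0,0,1]]'|egrep 'tcp_|fing'
python3 -c "
from h import *
goto([434,-354,81],259.7)"
```

```text
tcp_pos: [0.4355, -0.3524, 0.1277]
finger_force: 58.8
tcp_pos: [0.4343, -0.3534, 0.1275]
finger_force: 58.8
turn 0.0 dx -0.2 dy 0.6 dz 46.5 q1 -0.39 q6 1.79 t 56.2 w 0.011
```

```bash
python3 -m jog '[[0,0.5,16,0,1],[0,0,16,0,1],[0,0,10,0,1],[0,0,5,0,1],[0,0,0,0,1]]'|egrep 'tcp_|^force'
python3 -m jog '[[0,0,1,0,1],[0,0,0,0,1],[0,0,0,0,1]]'|egrep 'tcp_|^force'
python3 -m jog '[[0,0,1,0,1],[0,0,0,0,1],[0,0,0,0,1]]'|egrep 'tcp_|^force'
```

```text
tcp_pos: [0.4345, -0.3538, 0.0799]
force: [0.1, 0.2, 0.4]
tcp_pos: [0.435, -0.3549, 0.0802]
force: [0.1, -0.2, -0.0]
tcp_pos: [0.4348, -0.3549, 0.0788]
force: [0.1, 0.6, 0.0]
```

```bash
python3 -m jog '[[0,0,0.5,0,1],[0,0,0,0,0.78],[0,0,0,0,0.78],[0,0,0,0,0.78],[0,0,0,0,0.78]]'|egrep 'tcp_|^force|width|fing'
python3 -m jog '[[0,0,-6,0,0.78],[0,0,-20,0,0.78],[0,0,-40,0,0.78],[0,0,-40,0,0.78],[0,0,-10,0,0.7],[0,0,0,0,0.7]]'|egrep 'tcp_|^force|width|fing'
python3 -m jog '[[-36,0,0,0,0.7],[-36,0,0,0,0.7],[-36,0,0,0,0.7],[-36,0,0,0,0.7],[-36,0,0,0,0.7],[-36,0,0,0,0.7],[0,0,0,0,0.7],[0,0,0,0,0.7]]'|egrep 'tcp_'
cat > chk.py <<'E'
from h import *
c=optics.capture("top");h=cv2.cvtColor(c["color"],cv2.COLOR_RGB2HSV)
for lo,hi in (((9,150,80),(20,255,255)),((100,130,50),(122,255,255))):
  m=cv2.inRange(h,lo,hi);m[:170]=0;m[330:]=0;m[:,:375]=0;m[:,480:]=0
  for k in cv2.findContours(m,cv2.RETR_EXTERNAL,cv2.CHAIN_APPROX_NONE)[0]:
    if cv2.contourArea(k)>15:
        q=np.zeros_like(m);cv2.drawContours(q,[k],-1,255,-1);print(cv2.boundingRect(k),*rect(c,q,.07))
lid=cv2.inRange(h,(0,120,60),(32,255,255))|cv2.inRange(h,(172,120,60),(180,255,255));l=np.zeros_like(lid);l[165:262,110:262]=lid[165:262,110:262]
l=cv2.morphologyEx(l,cv2.MORPH_CLOSE,np.ones((3,3)));l=cv2.morphologyEx(l,cv2.MORPH_OPEN,np.ones((21,21)));print("lid",rect(c,l,.065))
E
python3 chk.py; python3 -c "
from h import *
goto([0,0,0])"
```

```text
tcp_pos: [0.4345, -0.3548, 0.0778]
force: [0.2, 0.3, -0.3]
width: 0.0189
finger_force: 0.0
tcp_pos: [0.4367, -0.356, 0.199]
force: [0.5, 0.4, -0.1]
width: 0.0259
finger_force: 0.0
tcp_pos: [0.2201, -0.3155, 0.1936]
(419, 212, 12, 48) [ 471.8 -324.5] [ 13.3 113.1] 169.5
(435, 214, 11, 48) [ 467.1 -360.8] [ 13.7 112.5] 169.8
lid (array([517. , 242.1]), array([144.7, 251.7]), 101.7)
turn 0.0 dx -274.7 dy -271.2 dz 193.9 q1 -0.53 q6 1.92 t 58.8 w 0.025
```

Both brushes lie parallel across the pots, the lid is shut as at the start, and the robot is clear. Handing in.

```bash
python3 -c "
from station import job_done
print(job_done())"
```

```text
the job is handed in; nothing more can be done
None
```

I handed the job in at about 59 s: the lid was steadied all the way up, all four houses are in the box, the lid is shut and holding, and both brushes lie side by side across the two pots. The hand-in gave no verdict, and after the 14-picture limit I checked the lid and brushes by measurement only.

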